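Feel out the rough slide shoe

ROBOT

A 7-joint arm with a two-finger parallel gripper is mounted at the origin on the work surface. World frame = base frame: x ahead of the robot, y to its left, z up, the work surface at z = 0. Lengths are in m, angles in rad, forces in N, time in s.
With the tool pointing down it reaches from about 0.4 to 0.85 m from the base axis. Payload 10.4 kg.
Tool frame: the origin (TCP) lies midway between the tips of the shut fingers; the grasp point (between the pads) lies 19 mm behind it; z points along the fingers, y is the direction in which the jaws open and shut (so a half turn about z gives the same grasp; the last joint's range is limited). The gripper opens to 85 mm and grips with 20 to 120 N. Pads are 22 mm wide; open, the fingers measure 114 mm over their backs; the gripper's body (76 mm by 85 mm) begins 54 mm behind the grasp point. The pads swing forward as they close: fully open they stand 13 mm farther back than shut.
Start: joints at [1.186, 0.332, -0.065, 1.46, 0.022, 1.35, -0.088], TCP at [0.221, -0.585, 0.194] pointing down, gripper open.
Joint ranges: [-2.6, 2.6], [-0.5, 2.12], [-1.47, 1.34], [0.16, 2.42], [-1.27, 4.41], [0.06, 2.06], [-2.6, 2.6]. Speed limits (rad/s): [2.22, 2.22, 2.79, 2.79, 3.14, 3.14, 3.14].

INTERFACE

Orientations are given as a unit quaternion [x, y, z, w].
In Python, from workcell import manip, viewer gives the robot as it stands.
- The arm moves only by the tool move_arm, never from a script. Its argument "deltas" is a list of rows, each a list of 7 numbers: the shift along the tool's x, y, z in m, then the turn, a rotation vector about the tool's x, y, z in degrees, then the opening, from -1 (shut) to 1 (fully open). In form: [[dx, dy, dz, wx, wy, wz, gripper], ...]. A call has 1 to 10 rows; each row shifts and turns the commanded pose from where the row before left it, along the tool's axes as they then stand; what a row does not reach is not made up. A row lasts 1/8 s, in which the tool goes at most 62.5 mm and 10.7 degrees, less where a joint would pass 70% of its speed; a pose out of reach is approached as far as the arm can. A call with a gripper value outside its range is refused whole. The fingers move at their own pace and stop on an object; "force" is the grip in N (left out, the last holds). Time passes only in rows, so rows that do not move let the fingers close. It gives the time, the measured TCP pose, the force and the opening at its end, in the units of the state.
- manip.get_obs(): the state, without advancing time (a new reading comes with each control period).
- viewer.camera(name): name is "scene" or "side" or "wrist"; returns (picture, depth): 384x512x3 uint8, red, green, blue; 384x512 float32, m along the optical axis (not along the pixel's ray), 0 where there is no reading.
- viewer.calibration(name): a dict with "fx", "fy", "cx", "cy" (pixels), "dist" ([k1, k2, p1, p2, k3] as OpenCV has them; the pictures are not rectified), "R" (3x3) and "t" (3): a world point X has camera coordinates R X + t; the wrist camera has in their place "T_tool_cam" (4x4, takes a point from camera to tool coordinates, whose origin is the TCP and whose axes are the flange's). Camera axes: x right, y down, z forward; pixel columns grow to the right and rows downward; lengths in m; the calibration is good to about 2 mm. A picture is of the moment at which its call begins: read the wrist's pose just before it. calibration takes no time and is no camera call.
- manip.hand_in(): hands the job in, once; it reports no verdict.
The state is a dict: "clock": time; "joint_pos": joint angles; "joint_velocities": joint speeds; "tau": joint torques, N m; "position": TCP position; "ee_rot": TCP orientation; "ft_force": force on the tool from outside, world axes, zero at the start; "torque": the same for the moment, N m; "grip_width": opening from 0.0 (shut) to 1.0 (fully open).
Only numpy, scipy, OpenCV 4.12 (cv2) and the standard library are available. Lean on these libraries where they do the work, as an engineer would, in place of code of your own. Each camera call takes 0.05 s, during which the arm holds its last target.

TASK

Three slide shoes, alike to the eye, stand on the sloping stand: two have ground soles, one sole was left rough. Find out by sliding shoes on the flat plate and feeling the drag; then set the rough one flat on the upper half of the sloping wooden board, where it must hold by itself, and the two ground ones flat on the floor of the tray, not stacked. Never let a shoe slide down to the foot of the wooden board, set them down without dropping or slamming them, and leave the wrench, the brush and the can where they are.

Things in the scene. Friction and masses are not known exactly. Their poses are not given: they have to be found in the camera images.
- shoe_k: steel slide shoe, one of three alike: sole 56 (x) by 100 (y) by 8 mm, with a non-slip rib along its whole middle, 18 mm thick (x), 100 long (y), rising from 8 to 38 mm over the underside; 0.77 kg +-15 %. Origin at the underside's centre, z out of the top, x up the slope at the start, y along the level rib. Underside rough or ground (see plate); any shoe may stand in any seat, names tell nothing
- shoe_m: steel slide shoe, one of three alike: sole 56 (x) by 100 (y) by 8 mm, with a non-slip rib along its whole middle, 18 mm thick (x), 100 long (y), rising from 8 to 38 mm over the underside; 0.77 kg +-15 %. Origin at the underside's centre, z out of the top, x up the slope at the start, y along the level rib. Underside rough or ground (see plate); any shoe may stand in any seat, names tell nothing
- shoe_t: steel slide shoe, one of three alike: sole 56 (x) by 100 (y) by 8 mm, with a non-slip rib along its whole middle, 18 mm thick (x), 100 long (y), rising from 8 to 38 mm over the underside; 0.77 kg +-15 %. Origin at the underside's centre, z out of the top, x up the slope at the start, y along the level rib. Underside rough or ground (see plate); any shoe may stand in any seat, names tell nothing
- stand: fixed grey stand 420 mm wide (y). Its face slopes at 35 degrees, low edge towards the robot (-x), top edge 75 mm above the bench; nothing above it. Origin on the bench; from it the seated shoes' underside centres are at x 0, z 45 mm, y about -135, 0, 135 mm. The lip that holds the shoes' low edge stands 7 mm off the face, lower than the sole's top
- plate: fixed flat metal plate, 150 (x) by 230 (y) by 12 mm, for sliding the shoes on; origin at the centre of its underside. Friction of a sole on any surface: about 0.6 for the rough shoe, 0.1 for the ground ones (+-15 %), so under its own weight a shoe drags with about 4.5 N or 0.75 N; more if pressed down
- ramp: fixed wooden board 200 (x, along the slope) by 160 (y) by 10 mm on four feet, sloping at 20 degrees, low edge towards the robot. Origin at the middle of its upper face, 50 mm above the bench; z square to the face, x up the slope. A stop 8 mm wide, 12 high, runs along the low edge. Only the rough shoe stays put on it; a ground one slides down. Left or right of the plate
- tray: fixed shallow open metal tray, 200 (x) by 170 (y) by 20 mm outside, walls and floor 4 mm; origin at the centre of its underside, inner floor at z = 4 mm. On the other side of the plate. Room for the two ground shoes side by side along x
- wrench: bystander: a loose wrench 200 mm long lying behind the stand
- brush: bystander: a loose brush 200 mm long lying behind the stand
- can: bystander: an upright can, 66 mm across and 150 mm high, to the left of the stand
Mind the look-alikes: they are no part of the job. What is shaped like the shoe_t but blue or turquoise is not meant.

How it is judged:
On the way:
1. a shoe is slid across the plate (((contact force between shoe_k and plate above 0.2 N and linear speed of shoe_k above 0.004 m/s) or (contact force between shoe_m and plate above 0.2 N and linear speed of shoe_m above 0.004 m/s) or (contact force between shoe_t and plate above 0.2 N and linear speed of shoe_t above 0.004 m/s))), for 0.1 s.
At the end, for the whole second after the job is handed in: One shoe lies flat on the sloping board and stays there by its own friction, its centre no more than 20 mm below the middle of the board (only the rough one can); the two others lie flat on the tray's floor (underside within 5 mm of it, level within 4.5 degrees); all at rest (((x of shoe_k in the frame of ramp between -0.02 and 0.09 m and y of shoe_k in the frame of ramp between -0.075 and 0.075 m and z of shoe_k in the frame of ramp between -0.004 and 0.005 m and angle between the z axis of shoe_k and the z axis of ramp, either way round below 0.08 rad and linear speed of each of shoe_k, shoe_m, shoe_t below 0.01 m/s and x of shoe_m in the frame of tray between -0.09 and 0.09 m and y of shoe_m in the frame of tray between -0.075 and 0.075 m and z of shoe_m in the frame of tray between 0 and 0.009 m and angle between each of shoe_m, shoe_t's own z axis and vertical below 0.08 rad and x of shoe_t in the frame of tray between -0.09 and 0.09 m and y of shoe_t in the frame of tray between -0.075 and 0.075 m and z of shoe_t in the frame of tray between 0 and 0.009 m) or (x of shoe_k in the frame of tray between -0.09 and 0.09 m and y of shoe_k in the frame of tray between -0.075 and 0.075 m and z of shoe_k in the frame of tray between 0 and 0.009 m and angle between each of shoe_k, shoe_t's own z axis and vertical below 0.08 rad and linear speed of each of shoe_k, shoe_m, shoe_t below 0.01 m/s and x of shoe_m in the frame of ramp between -0.02 and 0.09 m and y of shoe_m in the frame of ramp between -0.075 and 0.075 m and z of shoe_m in the frame of ramp between -0.004 and 0.005 m and angle between the z axis of shoe_m and the z axis of ramp, either way round below 0.08 rad and x of shoe_t in the frame of tray between -0.09 and 0.09 m and y of shoe_t in the frame of tray between -0.075 and 0.075 m and z of shoe_t in the frame of tray between 0 and 0.009 m) or (x of shoe_k in the frame of tray between -0.09 and 0.09 m and y of shoe_k in the frame of tray between -0.075 and 0.075 m and z of shoe_k in the frame of tray between 0 and 0.009 m and angle between each of shoe_k, shoe_m's own z axis and vertical below 0.08 rad and linear speed of each of shoe_k, shoe_m, shoe_t below 0.01 m/s and x of shoe_m in the frame of tray between -0.09 and 0.09 m and y of shoe_m in the frame of tray between -0.075 and 0.075 m and z of shoe_m in the frame of tray between 0 and 0.009 m and x of shoe_t in the frame of ramp between -0.02 and 0.09 m and y of shoe_t in the frame of ramp between -0.075 and 0.075 m and z of shoe_t in the frame of ramp between -0.004 and 0.005 m and angle between the z axis of shoe_t and the z axis of ramp, either way round below 0.08 rad))); the robot touches nothing.
It fails at once if a shoe slides down the sloping board (touching it with the shoe's centre 40 mm or more below the board's middle) ((contact force between shoe_k and ramp above 0.3 N and x of shoe_k in the frame of ramp below -0.04 m) or (contact force between shoe_m and ramp above 0.3 N and x of shoe_m in the frame of ramp below -0.04 m) or (contact force between shoe_t and ramp above 0.3 N and x of shoe_t in the frame of ramp below -0.04 m)).
It fails at once if a shoe is dropped or slammed (over 120 N) on the plate, board or tray (contact force between any of shoe_k, shoe_m, shoe_t and plate above 120 N or contact force between any of shoe_k, shoe_m, shoe_t and ramp above 120 N or contact force between any of shoe_k, shoe_m, shoe_t and tray above 120 N).
It fails at once if a bystander (wrench, brush or can) is moved more than 20 mm (distance of any of wrench, brush, can from where it was at the start of the episode above 0.02 m).
It also fails if it takes over 72 s, if anything falls off the work surface, if the arm or the gripper's body presses on something with over 40 N, if the wrist force passes 120 N, or if a joint passes its speed limit or range.

## Working session

There is one attempt and no reset: what is moved stays moved. The work goes in short steps, Python scripts to look and compute and a tool call to move; the robot and the scene stay as the last step left them, time stands still between calls to the robot, and variables do not carry over. Pictures are saved under pics/ and viewed, and the job is handed in when it is done.

Besides the shell and the picture viewer there is one more tool, called after "Emit:" by a JSON object that holds its "name" and its "arguments". move_arm: Moves the arm, as the interface text tells. Its arguments: {"type":"object","properties":{"deltas":{"type":"array"},"force":{"type":"number"}},"required":["deltas"]}

```bash
mkdir -p pics; ls
cat > h.py <<'E'
import numpy as np, cv2, json
from workcell import manip, viewer
from scipy.spatial.transform import Rotation as Ro
def cam(name):
    o=manip.get_obs(); im,d=viewer.camera(name); c=viewer.calibration(name)
    if name=='wrist':
        T=np.eye(4);T[:3,:3]=Ro.from_quat(o['ee_rot']).as_matrix();T[:3,3]=o['position']
        T=T@np.array(c['T_tool_cam'])
    else:
        T=np.eye(4);R=np.array(c['R']);T[:3,:3]=R.T;T[:3,3]=-R.T@np.array(c['t'])
    K=np.array([[c['fx'],0,c['cx']],[0,c['fy'],c['cy']],[0,0,1]])
    return im,d,K,np.array(c['dist'],float),T
def save(n,im): cv2.imwrite(f'pics/{n}.png',im[:,:,::-1])
def cloud(d,K,dist,T):
    v,u=np.mgrid[0:d.shape[0],0:d.shape[1]]
    p=cv2.undistortPoints(np.stack([u,v],-1).reshape(-1,1,2).astype(np.float64),K,dist).reshape(-1,2)
    P=np.c_[p*d.reshape(-1,1),d.reshape(-1)]
    W=P@T[:3,:3].T+T[:3,3]; W[d.reshape(-1)<=0]=np.nan
    return W.reshape(*d.shape,3)
def st():
    o=manip.get_obs(); print(o['clock'],np.round(o['position'],4),np.round(o['ee_rot'],4),np.round(o['ft_force'],2),round(o['grip_width'],3),np.round(o['joint_pos'],3))
E
python3 - <<'E'
from h import *
for n in ['scene','side','wrist']:
    im,d,K,di,T=cam(n); save(n+'0',im); W=cloud(d,K,di,T); np.savez(f'{n}0.npz',im=im,d=d,W=W); print(n,K[0,0],T[:3,3],T[:3,2])
st()
E
```

```text
pics
scene 368.92878262904304 [1.14696673 0.19177135 0.91064553] [-0.5281086 -0.195335  -0.8264052]
side 367.55917038851214 [0.14033746 0.58919106 0.75958869] [ 0.47998214 -0.58373658 -0.65488071]
wrist 297.36832309595883 [ 0.28442671 -0.56038486  0.37231792] [-0.2479178  -0.09278246 -0.96432784]
0.15 [ 0.2211 -0.5842  0.1932] [ 9.837e-01  1.800e-01 -1.000e-04 -5.000e-04] [0.12 0.04 0.39] 1.001 [ 1.186  0.333 -0.065  1.461  0.022  1.35  -0.088]
```

View pics/scene0.png

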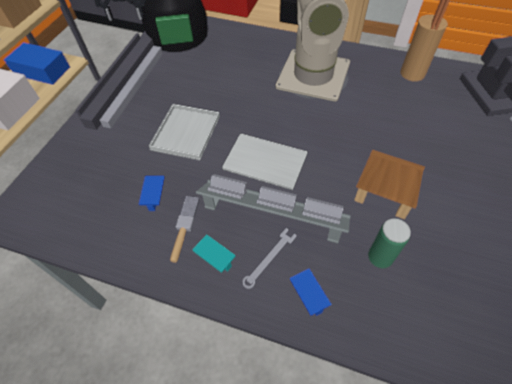

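View pics/side0.png

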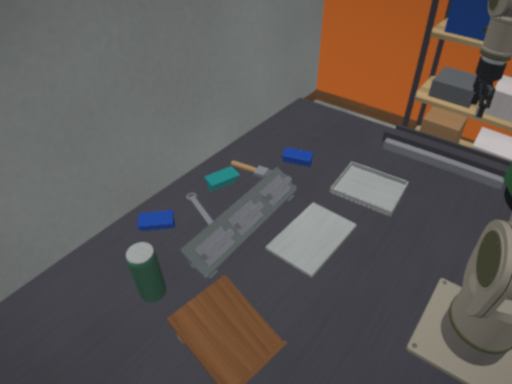

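View pics/wrist0.png

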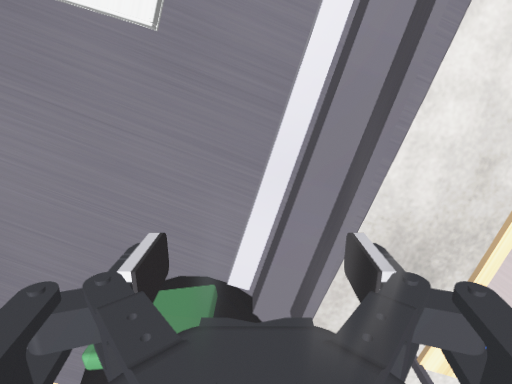

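Run:
```python
from h import *
for n,(r0,r1,c0,c1) in {'scene':(95,275,140,440),'side':(140,384,120,420)}.items():
    z=np.load(n+'0.npz'); im=z['im'];W=z['W']
    k=2.6; save(n+'_crop',cv2.resize(im[r0:r1,c0:c1],None,fx=k,fy=k if n=='scene' else 2.4,interpolation=cv2.INTER_CUBIC))
W=np.load('scene0.npz')['W']
for nm,u,v in [('s1',228,181),('s2',277,193),('s3',323,205),('tray',185,131),('plate',265,160),('ramp',391,178),('can',397,228),('bench',120,170),('rU',365,155),('rV',424,170),('rW',412,205),('rX',360,187)]:
    print(nm,np.round(W[v,u],4))
```

```text
s1 [ 0.6103 -0.0994  0.0767]
s2 [0.6088 0.0431 0.0807]
s3 [0.6036 0.1696 0.0748]
tray [ 0.4141 -0.3394  0.0015]
plate [ 0.4584 -0.0414  0.0133]
ramp [0.4386 0.3312 0.0505]
can [0.6593 0.3475 0.1482]
bench [ 6.263e-01 -4.622e-01 -3.000e-04]
rU [ 0.3293  0.2502 -0.0022]
rV [0.3366 0.4295 0.0009]
rW [0.535  0.3895 0.0807]
rX [0.5172 0.2517 0.0773]
```

View pics/scene_crop.png

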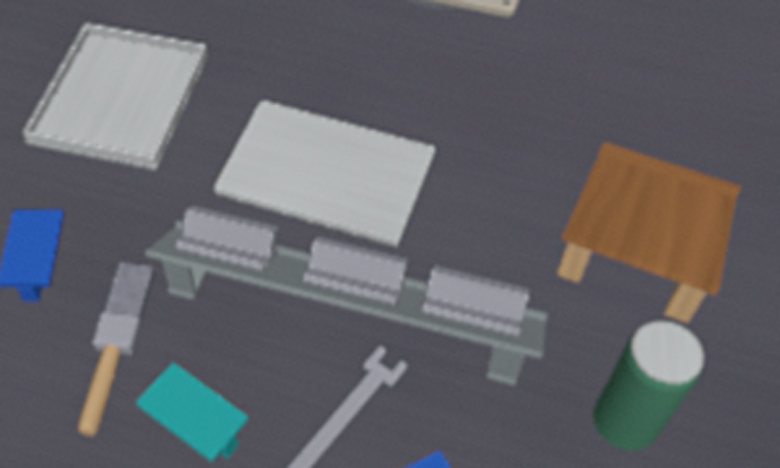

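View pics/side_crop.png

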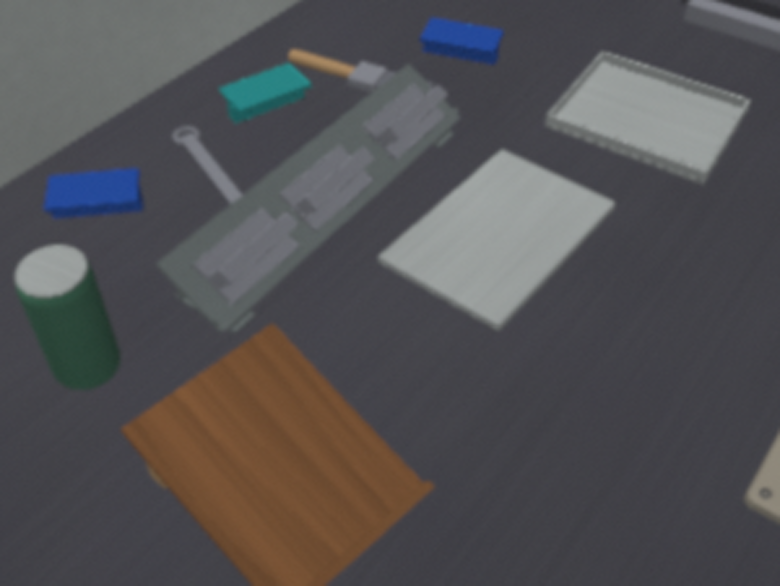

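Candidates: grey shoes on the stand at scene pixels (228,183), (277,197), (323,209). The look-alikes are blue (152,190), blue (311,292) and turquoise (214,253), all off the stand. The crop confirms the three grey ones are the right ones. Next I fit the poses from depth.

Run:
```python
from h import *
for n in ['scene','side']:
    z=np.load(n+'0.npz');W=z['W'];im=z['im']
    P=W.reshape(-1,3);ok=np.isfinite(P[:,0]);C=im.reshape(-1,3).astype(int)
    print(n)
    def box(lo,hi): return ok&np.all((P>lo)&(P<hi),axis=1)
    # bench
    m=box([.3,-.5,-.02],[.8,.5,.005]); print(' bench z',np.median(P[m,2]))
    # ramp plane
    m=box([.3,.2,.012],[.56,.46,.12])&(C[:,0]>C[:,2]+30)
    Q=P[m]; c=np.median(Q,0)
    for _ in range(5):
        c=Q.mean(0);nn=np.linalg.svd(Q-c)[2][2]; nn*=np.sign(nn[2]); r=(Q-c)@nn; Q=Q[abs(r)<.005] if len(Q)>50 else Q
    print(' ramp',len(Q),c,nn,'tilt',np.degrees(np.arccos(nn[2])),'yaw',np.degrees(np.arctan2(-nn[1],-nn[0])))
    rect=cv2.minAreaRect(Q[:,:2].astype(np.float32)*1000); print(' ramp rect',rect)
    m=box([.3,-.2,.006],[.55,.15,.025]); Q=P[m]; print(' plate',len(Q),np.median(Q[:,2]),cv2.minAreaRect(Q[:,:2].astype(np.float32)*1000))
    m=box([.28,-.5,.009],[.55,-.2,.03]); Q=P[m]; print(' tray',len(Q),np.median(Q[:,2]),cv2.minAreaRect(Q[:,:2].astype(np.float32)*1000))
    m=box([.5,-.25,.03],[.75,.28,.12]); Q=P[m]; print(' stand',len(Q),cv2.minAreaRect(Q[:,:2].astype(np.float32)*1000))
    g=C[m]
```

```text
scene
 bench z 0.00019042905477084648
 ramp 1437 [0.41494878 0.33444142 0.04343194] [-0.31264091  0.03870644  0.94908244] tilt 18.362493230414834 yaw -7.057579376201467
 ramp rect ((434.56591796875, 331.0608215332031), (160.91844177246094, 191.1632843017578), 82.96973419189453)
 plate 2799 0.012160829427178332 ((421.82818603515625, -42.990577697753906), (229.9991455078125, 233.69053649902344), 88.6567153930664)
 tray 533 0.01694996205908572 ((418.6358337402344, -333.6695556640625), (205.70919799804688, 172.20730590820312), 3.776742458343506)
 stand 3564 ((588.3935546875, 53.607635498046875), (159.99266052246094, 458.6480407714844), 2.5050344467163086)
side
 bench z 0.0009268533222543396
 ramp 6882 [0.43375535 0.33512794 0.05152422] [-0.3396375   0.0423881   0.93960078] tilt 20.015380356964723 yaw -7.113956021015755
 ramp rect ((434.9775695800781, 331.9841613769531), (161.56056213378906, 183.37831115722656), 82.41006469726562)
 plate 3432 0.012563199667090741 ((450.81939697265625, -41.6287841796875), (231.99171447753906, 150.93209838867188), 88.38453674316406)
 tray 563 0.016741543852666463 ((415.1224670410156, -332.4628601074219), (201.80235290527344, 176.88616943359375), 4.2135772705078125)
 stand 4139 ((582.87060546875, 53.69708251953125), (158.16909790039062, 454.6165771484375), 1.0894551277160645)
```

Run:
```python
from h import *
from scipy.optimize import least_squares
z=np.load('side0.npz');P0=z['W'].reshape(-1,3)
z2=np.load('scene0.npz');P1=z2['W'].reshape(-1,3)
out=[]
for P in (P0,P1):
    m=np.isfinite(P[:,0])&(P[:,0]>.5)&(P[:,0]<.7)&(P[:,1]>-.2)&(P[:,1]<.3)&(P[:,2]>.02)&(P[:,2]<.12); P=P[m]
    # 35deg face plane with yaw: RANSAC
    rng=np.random.default_rng(0);best=0
    for yaw in np.radians(np.arange(-12,12.1,.5)):
        n=np.array([-np.cos(yaw)*np.sin(np.radians(35)),-np.sin(yaw)*np.sin(np.radians(35)),np.cos(np.radians(35))])
        h=P@n; hist,e=np.histogram(h,bins=np.arange(-.5,.2,.002)); 
        s=np.sort(hist)[-3:].sum(); 
        if s>best: best=s;by=yaw;bn=n;bd=h
    hist,e=np.histogram(bd,bins=np.arange(-.5,.2,.002)); i=np.where(hist>30)[0]; print('yaw',np.degrees(by),[(round(e[k],3),hist[k]) for k in i])
    out.append((by,bd,P))
np.save('stand_side.npy',P0)
```

```text
yaw 1.5000000000000002 [(np.float64(-0.322), np.int64(257)), (np.float64(-0.32), np.int64(889)), (np.float64(-0.318), np.int64(717)), (np.float64(-0.316), np.int64(196)), (np.float64(-0.314), np.int64(273)), (np.float64(-0.312), np.int64(728)), (np.float64(-0.31), np.int64(449)), (np.float64(-0.308), np.int64(88)), (np.float64(-0.284), np.int64(108)), (np.float64(-0.282), np.int64(290)), (np.float64(-0.28), np.int64(207)), (np.float64(-0.232), np.int64(57)), (np.float64(-0.23), np.int64(75)), (np.float64(-0.228), np.int64(49))]
yaw 1.5000000000000002 [(np.float64(-0.326), np.int64(51)), (np.float64(-0.324), np.int64(102)), (np.float64(-0.322), np.int64(168)), (np.float64(-0.32), np.int64(800)), (np.float64(-0.318), np.int64(234)), (np.float64(-0.316), np.int64(90)), (np.float64(-0.314), np.int64(134)), (np.float64(-0.312), np.int64(349)), (np.float64(-0.31), np.int64(103)), (np.float64(-0.308), np.int64(75)), (np.float64(-0.306), np.int64(76)), (np.float64(-0.304), np.int64(70)), (np.float64(-0.302), np.int64(75)), (np.float64(-0.3), np.int64(73)), (np.float64(-0.298), np.int64(76)), (np.float64(-0.296), np.int64(72)), (np.float64(-0.294), np.int64(79)), (np.float64(-0.292), np.int64(70)), (np.float64(-0.29), np.int64(76)), (np.float64(-0.288), np.int64(80)), (np.float64(-0.286), np.int64(65)), (np.float64(-0.284), np.int64(107)), (np.float64(-0.282), np.int64(240)), (np.float64(-0.28), np.int64(33)), (np.float64(-0.234), np.int64(32))]
```

```bash
cat > fit.py <<'E'
from h import *
from scipy.ndimage import label
def shoes(P,yaw=np.radians(1.5),a=np.radians(35),h0=-.3188):
    ex=np.array([np.cos(yaw)*np.cos(a),np.sin(yaw)*np.cos(a),np.sin(a)]);ey=np.array([-np.sin(yaw),np.cos(yaw),0]);ez=np.cross(ex,ey)
    m=np.isfinite(P[:,0])&(P[:,0]>.5)&(P[:,0]<.7)&(P[:,1]>-.2)&(P[:,1]<.3)&(P[:,2]>.02)&(P[:,2]<.12); P=P[m]
    L=np.c_[P@ex,P@ey,P@ez-h0]
    return L,ex,ey,ez
if __name__=='__main__':
    for n in ['side','scene']:
        L,ex,ey,ez=shoes(np.load(n+'0.npz')['W'].reshape(-1,3))
        face=L[abs(L[:,2])<.003]; print(n,'face s',np.percentile(face[:,0],[1,99]),'t',np.percentile(face[:,1],[1,99]),'z med',np.median(face[:,2]))
        top=L[abs(L[:,2]-.038)<.003]; print(' topz',np.median(top[:,2]))
        for lo,hi in [(-.2,-.03),(-.03,.11),(.11,.3)]:
            q=top[(top[:,1]>lo)&(top[:,1]<hi)]
            s=L[(abs(L[:,2]-.008)<.002)&(L[:,1]>lo)&(L[:,1]<hi)]
            if len(q)<5: print('few',len(q));continue
            p=lambda x:np.round(np.percentile(x,[2,98]),4)
            A=np.polyfit(q[:,1],q[:,0],1)
            sc=np.array([p(q[:,0]).mean(),p(q[:,1]).mean()])
            o=ex*sc[0]+ey*sc[1]+ez*(-.3188)
            print(' rib',len(q),p(q[:,0]),p(q[:,1]),'slope deg',np.degrees(np.arctan(A[0])),'sole',p(s[:,0]),p(s[:,1]),'origin',np.round(o,4))
E
python3 fit.py
```

```text
side face s [0.49132665 0.58463636] t [-0.18425008  0.23040884] z med 0.0004322208003495198
 topz 0.03822602084425569
 rib 153 [0.524  0.5412] [-0.1619 -0.0652] slope deg -0.35608577262138197 sole [0.4994 0.5594] [-0.1697 -0.0395] origin [ 0.6219 -0.0973  0.0443]
 rib 208 [0.5246 0.5419] [-0.0187  0.1039] slope deg 0.15436722006926673 sole [0.5    0.5606] [-0.0194  0.1071] origin [0.6183 0.0588 0.0447]
 rib 247 [0.5251 0.5426] [0.1116 0.2056] slope deg 1.1251993860495033 sole [0.5017 0.561 ] [0.1124 0.2178] origin [0.6158 0.1748 0.0451]
scene face s [0.50448941 0.58819844] t [-0.18643702  0.22808447] z med -2.001286669969793e-05
 topz 0.03765705929466484
 rib 118 [0.525  0.5454] [-0.1643 -0.0672] slope deg -0.1920172134975213 sole [0.5019 0.5637] [-0.1662 -0.0405] origin [ 0.6241 -0.0994  0.0458]
 rib 130 [0.5249 0.5448] [-0.0199  0.1086] slope deg 0.07025253448482781 sole [0.5042 0.5638] [-0.0197  0.1075] origin [0.6196 0.0606 0.0456]
 rib 121 [0.4381 0.5447] [0.1126 0.2507] slope deg -18.905414988268692 sole [0.5061 0.5638] [0.1124 0.2138] origin [0.5804 0.1969 0.0207]
```

```bash
sed -i 's/(-.2,-.03),(-.03,.11),(.11,.3)/(-.2,-.045),(-.045,.09),(.09,.222)/; s/abs(L\[:,2\]-.038)<.003\]/(abs(L[:,2]-.038)<.003)\&(L[:,0]>.5)]/' fit.py; python3 fit.py
python3 - <<'E'
from h import *
L=np.load('side0.npz')
from fit import shoes
for n in('side','scene'):
    l,*_=shoes(np.load(n+'0.npz')['W'].reshape(-1,3)); q=l[(abs(l[:,2]-.038)<.003)&(l[:,0]>.5)]
    h,e=np.histogram(q[:,1],np.arange(-.19,.24,.008)); print(list(zip(np.round(e,3),h)))
E
```

```text
side face s [0.49132665 0.58463636] t [-0.18425008  0.23040884] z med 0.0004322208003495198
 topz 0.03822602084425569
 rib 153 [0.524  0.5412] [-0.1619 -0.0652] slope deg -0.35608577262138197 sole [0.4996 0.5595] [-0.1703 -0.0558] origin [ 0.6219 -0.0973  0.0443]
 rib 203 [0.5246 0.5419] [-0.0188  0.0787] slope deg 0.22116734414871592 sole [0.5001 0.5606] [-0.0309  0.0797] origin [0.6187 0.0462 0.0447]
 rib 252 [0.5252 0.5426] [0.1102 0.2056] slope deg 1.147526411163541 sole [0.5013 0.561 ] [0.1048 0.2076] origin [0.6159 0.1741 0.0451]
scene face s [0.50448941 0.58819844] t [-0.18643702  0.22808447] z med -2.001286669969793e-05
 topz 0.03763653257334312
 rib 118 [0.525  0.5454] [-0.1643 -0.0672] slope deg -0.1920172134975213 sole [0.5032 0.5637] [-0.1662 -0.0529] origin [ 0.6241 -0.0994  0.0458]
 rib 122 [0.5249 0.5448] [-0.02    0.0751] slope deg -0.3555189675546304 sole [0.5032 0.5637] [-0.0333  0.0775] origin [0.62   0.0438 0.0456]
 rib 124 [0.5258 0.5447] [0.1072 0.2016] slope deg 0.2593982200232951 sole [0.5039 0.5638] [0.0987 0.21  ] origin [0.6171 0.1706 0.0459]
[(np.float64(-
[... 2975 characters left out ...]
 np.int64(9)), (np.float64(0.074), np.int64(4)), (np.float64(0.082), np.int64(0)), (np.float64(0.09), np.int64(0)), (np.float64(0.098), np.int64(1)), (np.float64(0.106), np.int64(11)), (np.float64(0.114), np.int64(10)), (np.float64(0.122), np.int64(9)), (np.float64(0.13), np.int64(10)), (np.float64(0.138), np.int64(10)), (np.float64(0.146), np.int64(11)), (np.float64(0.154), np.int64(10)), (np.float64(0.162), np.int64(8)), (np.float64(0.17), np.int64(10)), (np.float64(0.178), np.int64(10)), (np.float64(0.186), np.int64(10)), (np.float64(0.194), np.int64(11)), (np.float64(0.202), np.int64(3)), (np.float64(0.21), np.int64(0)), (np.float64(0.218), np.int64(0)), (np.float64(0.226), np.int64(0))]
```

```bash
cat > plan.py <<'E'
from h import *
from scipy.spatial.transform import Slerp
def frame(pitch,yaw):  # shoe frame -> (ex,ey,ez)
    a,y=np.radians(pitch),np.radians(yaw)
    ex=np.array([np.cos(y)*np.cos(a),np.sin(y)*np.cos(a),np.sin(a)]);ey=np.array([-np.sin(y),np.cos(y),0]);return ex,ey,np.cross(ex,ey)
def toolR(pitch,yaw):
    ex,ey,ez=frame(pitch,yaw); return Ro.from_matrix(np.c_[ey,ex,-ez])
def rows(p0,R0,p1,R1,n):
    sl=Slerp([0,1],Ro.concatenate([R0,R1])); p,R=np.array(p0,float),R0; out=[]
    for i in range(1,n+1):
        pt=p0+(p1-p0)*i/n; Rt=sl(i/n)
        d=np.round(R.inv().apply(pt-p),3); w=np.round(np.degrees((R.inv()*Rt).as_rotvec()),1)
        out.append(list(map(float,d))+list(map(float,w)))
        p=p+R.apply(d); R=R*Ro.from_rotvec(np.radians(w))
    return out,p,R
def go(wps,g,start=None):
    """wps: list of (pos,pitch,yaw,n)"""
    o=manip.get_obs(); p=np.array(o['position']);R=Ro.from_quat(o['ee_rot'])
    if start: p,R=start
    allr=[]
    for pos,pi,ya,n in wps:
        r,p,R=rows(p,R,np.array(pos,float),toolR(pi,ya),n); allr+=r
        print('->',np.round(p,3),n)
    for i in range(0,len(allr),10):
        print(json.dumps([x+[g] for x in allr[i:i+10]]))
E
python3 - <<'E'
from plan import *
ex,ey,ez=frame(35,1.5)
A=np.array([.623,-.098,.045])
go([([.36,-.36,.26],0,-40,8),(A+ez*.11,35,1.5,10),(A+ez*.012,35,1.5,6)],0.05)
E
```

```text
-> [ 0.36 -0.36  0.26] 8
-> [ 0.56  -0.099  0.135] 10
-> [ 0.616 -0.098  0.055] 6
[[0.026, -0.02, -0.008, -0.0, -0.0, -3.7, 0.05], [0.028, -0.018, -0.009, -0.0, -0.0, -3.6, 0.05], [0.028, -0.017, -0.008, -0.0, -0.0, -3.7, 0.05], [0.03, -0.015, -0.008, -0.0, -0.0, -3.6, 0.05], [0.03, -0.013, -0.009, -0.0, -0.0, -3.7, 0.05], [0.031, -0.01, -0.008, -0.0, -0.0, -3.6, 0.05], [0.032, -0.009, -0.008, -0.0, -0.0, -3.7, 0.05], [0.032, -0.007, -0.009, -0.1, -0.0, -3.7, 0.05], [0.033, -0.001, 0.013, -3.3, 1.3, -4.0, 0.05], [0.032, -0.0, 0.013, -3.4, 1.2, -4.0, 0.05]]
[[0.033, 0.001, 0.014, -3.3, 1.3, -4.0, 0.05], [0.031, 0.003, 0.015, -3.4, 1.3, -4.1, 0.05], [0.031, 0.005, 0.015, -3.3, 1.2, -4.0, 0.05], [0.031, 0.005, 0.017, -3.3, 1.3, -4.0, 0.05], [0.03, 0.007, 0.018, -3.4, 1.3, -4.0, 0.05], [0.028, 0.007, 0.019, -3.3, 1.2, -4.0, 0.05], [0.028, 0.009, 0.019, -3.3, 1.3, -4.0, 0.05], [0.027, 0.009, 0.021, -3.4, 1.3, -4.0, 0.05], [-0.0, -0.0, 0.016, 0.0, -0.0, -0.0, 0.05], [-0.0, -0.0, 0.017, 0.0, -0.0, -0.0, 0.05]]
[[-0.0, -0.0, 0.016, 0.0, -0.0, -0.0, 0.05], [-0.0, -0.0, 0.017, 0.0, -0.0, -0.0, 0.05], [-0.0, -0.0, 0.016, 0.0, -0.0, -0.0, 0.05], [-0.0, -0.0, 0.016, 0.0, -0.0, -0.0, 0.05]]
```

Emit:
{"name": "move_arm", "arguments": {"deltas": [[0.026,-0.02,-0.008,0,0,-3.7,0.05],[0.028,-0.018,-0.009,0,0,-3.6,0.05],[0.028,-0.017,-0.008,0,0,-3.7,0.05],[0.03,-0.015,-0.008,0,0,-3.6,0.05],[0.03,-0.013,-0.009,0,0,-3.7,0.05],[0.031,-0.01,-0.008,0,0,-3.6,0.05],[0.032,-0.009,-0.008,0,0,-3.7,0.05],[0.032,-0.007,-0.009,0,0,-3.7,0.05],[0.033,-0.001,0.013,-3.3,1.3,-4.0,0.05],[0.032,0,0.013,-3.4,1.2,-4.0,0.05]], "force": 60}}

```text
clock: 1.4
position: [0.4016, -0.3069, 0.2356]
ee_rot: [0.871, 0.486, 0.045, 0.045]
ft_force: [-0.3, 0.1, 0.6]
grip_width: 0.527
```

Emit:
{"name": "move_arm", "arguments": {"deltas": [[0.033,0.001,0.014,-3.3,1.3,-4.0,0.05],[0.031,0.003,0.015,-3.4,1.3,-4.1,0.05],[0.031,0.005,0.015,-3.3,1.2,-4.0,0.05],[0.031,0.005,0.017,-3.3,1.3,-4.0,0.05],[0.03,0.007,0.018,-3.4,1.3,-4.0,0.05],[0.028,0.007,0.019,-3.3,1.2,-4.0,0.05],[0.028,0.009,0.019,-3.3,1.3,-4.0,0.05],[0.027,0.009,0.021,-3.4,1.3,-4.0,0.05],[0,0,0,0,0,0,0.05]]}}

```text
clock: 2.52
position: [0.559, -0.0965, 0.1343]
ee_rot: [0.664, 0.685, 0.216, 0.208]
ft_force: [-1.2, 0.0, -0.4]
grip_width: 0.524
```

Run:
```python
from plan import *
im,d,K,di,T=cam('wrist'); save('w1',im); st()
ex,ey,ez=frame(35,1.5)
A=np.array([.623,-.098,.045])
o=manip.get_obs();q=Ro.from_quat(o['ee_rot']); e=np.array(o['position'])-A; print('rel',e@ex,e@ey,e@ez)
print(np.degrees((q.inv()*toolR(35,1.5)).as_rotvec()))
W=cloud(d,K,di,T); L=(W-A)@np.c_[ex,ey,ez]
m=(abs(L[...,2]-.038)<.004)&(abs(L[...,0])<.03)&(abs(L[...,1])<.07); q=L[m]; print(m.sum(),np.percentile(q,[3,50,97],axis=0))
```

```text
2.575 [ 0.5594 -0.0981  0.1354] [0.6653 0.6838 0.2155 0.2082] [ 1.05 -0.1   0.41] 0.525 [ 0.682 -0.128 -0.478  2.237 -0.43   0.454  0.551]
rel -0.00027483466809268713 0.00161151211882726 0.11051331613805634
[-0.12713555 -0.15168731  0.02021892]
2227 [[-0.00918647 -0.04613818  0.03618851]
 [-0.00059148  0.00339392  0.0374297 ]
 [ 0.0076712   0.04750751  0.03869932]]
```

View pics/w1.png

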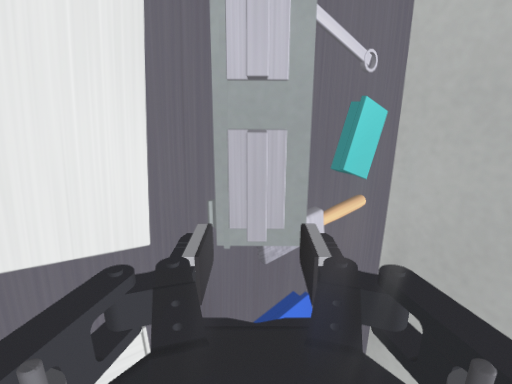

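The wrist picture shows shoe A at about (257,185), with its rib centred between the fingers; depth agrees within 1 mm. Descending 98 mm and gripping.

Emit:
{"name": "move_arm", "arguments": {"deltas": [[0,0,0.02,0,0,0,0.05],[0,0,0.02,0,0,0,0.05],[0,0,0.02,0,0,0,0.05],[0,0,0.02,0,0,0,0.05],[0,0,0.018,0,0,0,0.05],[0,0,0,0,0,0,0.05],[0,0,0,0,0,0,-1],[0,0,0,0,0,0,-1],[0,0,0,0,0,0,-1]]}}

```text
clock: 3.7
position: [0.6159, -0.0983, 0.0562]
ee_rot: [0.666, 0.683, 0.216, 0.21]
ft_force: [0.5, 0.4, 0.3]
grip_width: 0.001
```

Run:
```python
from plan import *
st()
ex,ey,ez=frame(35,1.5)
A=np.array([.623,-.098,.045])
o=manip.get_obs();q=Ro.from_quat(o['ee_rot']); e=np.array(o['position'])-A; print('rel',e@ex,e@ey,e@ez)
P=np.array([.451,-.042,.012])
p=np.array(o['position'])
go([(p+[-.015,0,.10],35,1.5,4),(P+[-.01,-.02,.08],0,-1.5,7),(P+[-.01,-.02,.022],0,-1.5,4)],-1)
```

```text
3.7 [ 0.6159 -0.0983  0.0562] [0.6658 0.6828 0.2156 0.2097] [0.5  0.38 0.31] 0.001 [ 0.614  0.148 -0.487  2.187 -0.154  0.223  0.318]
rel 0.0006135121602053756 -0.00014707180620572824 0.013182922692747748
-> [ 0.601 -0.099  0.157] 4
-> [ 0.441 -0.062  0.092] 7
-> [ 0.441 -0.062  0.034] 4
[[0.0, 0.011, -0.023, 0.0, -0.0, -0.0, -1], [0.0, 0.012, -0.022, 0.0, -0.0, -0.0, -1], [0.0, 0.011, -0.023, 0.0, -0.0, -0.0, -1], [0.0, 0.011, -0.023, 0.0, -0.0, -0.1, -1], [0.006, -0.024, -0.005, 5.0, -0.1, 0.4, -1], [0.006, -0.024, -0.004, 5.0, -0.2, 0.4, -1], [0.005, -0.025, -0.001, 5.0, -0.1, 0.5, -1], [0.005, -0.024, 0.001, 5.0, -0.1, 0.4, -1], [0.006, -0.025, 0.003, 5.0, -0.2, 0.4, -1], [0.004, -0.024, 0.005, 5.0, -0.1, 0.4, -1]]
[[0.005, -0.023, 0.007, 5.0, -0.1, 0.4, -1], [0.0, -0.0, 0.015, 0.0, -0.0, 0.0, -1], [0.0, -0.0, 0.014, 0.0, -0.0, 0.0, -1], [0.0, -0.0, 0.015, 0.0, -0.0, 0.0, -1], [0.0, -0.0, 0.014, 0.0, -0.0, 0.0, -1]]
```

The gripper has closed fully on nothing, so I'm looking.

Run:
```python
from plan import *
for n in['scene','wrist','side']:
    im,d,K,di,T=cam(n)
    if n=='scene': im=cv2.resize(im[120:270,150:400],None,fx=3,fy=3)
    if n=='side': im=cv2.resize(im[120:290,150:350],None,fx=3,fy=3)
    save('m2_'+n,im)
    np.savez(n+'1.npz',W=cloud(d,K,di,T))
```

```text
(no output)
```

View pics/m2_scene.png

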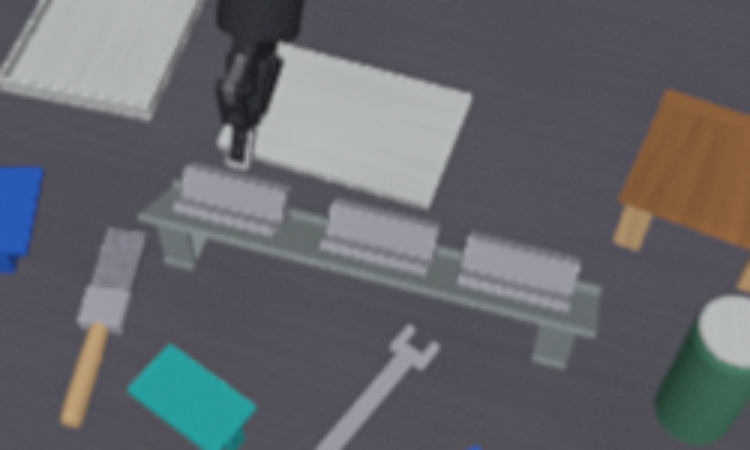

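View pics/m2_wrist.png

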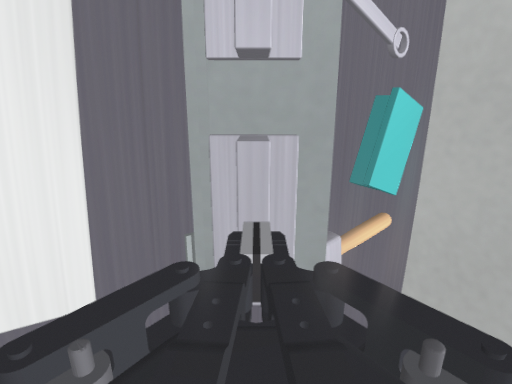

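View pics/m2_side.png

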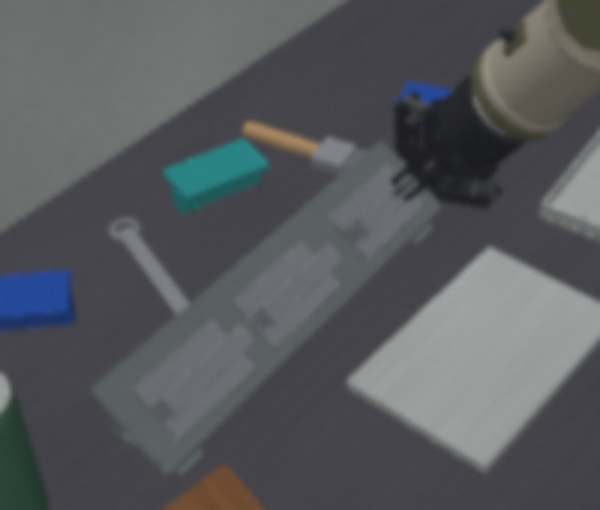

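Run:
```python
from plan import *
o=manip.get_obs(); c=viewer.calibration('wrist'); T=np.array(c['T_tool_cam']); print(np.round(T,4), c['dist'])
K=np.array([[c['fx'],0,c['cx']],[0,c['fy'],c['cy']],[0,0,1]])
Ti=np.linalg.inv(T)
for z in (0,-.019,.05):
    p=Ti@[0,0,z,1]; print(z,cv2.projectPoints(p[:3].reshape(1,3),np.zeros(3),np.zeros(3),K,np.array(c['dist']))[0].ravel(),p[2])
W=np.load('wrist1.npz')['W']
for u,v in [(245,235),(262,235),(245,228),(266,230),(254,180)]: print((u,v),np.round(W[v,u],4))
W=np.load('scene1.npz')['W']
for u,v in [(228,173),(229,172),(231,165),(228,160),(230,168)]: print('sc',(u,v),np.round(W[v,u],4))
W=np.load('side1.npz')['W']
for u,v in [(282,183),(285,182),(284,180),(288,178)]: print('si',(u,v),np.round(W[v,u],4))
```

```text
[[ 4.000e-04 -9.642e-01 -2.652e-01  6.750e-02]
 [ 1.000e+00  0.000e+00  1.300e-03 -2.000e-04]
 [-1.200e-03 -2.652e-01  9.642e-01 -1.792e-01]
 [ 0.000e+00  0.000e+00  0.000e+00  1.000e+00]] [-0.03616549  0.          0.          0.          0.        ]
0 [256.10330867 214.01208605] 0.1906802572031683
-0.019 [256.14345468 225.59261632] 0.172360599080686
0.05 [256.02703736 192.00247087] 0.23888988384127968
(245, 235) [ 0.5785 -0.0875  0.1002]
(262, 235) [ 0.5856 -0.088   0.1034]
(245, 228) [ 0.5834 -0.0879  0.0927]
(266, 230) [ 0.5902 -0.0878  0.1002]
(254, 180) [ 0.6003 -0.0701  0.0752]
sc (228, 173) [ 0.6011 -0.1007  0.1016]
sc (229, 172) [ 0.6002 -0.0977  0.1062]
sc (231, 165) [ 0.587  -0.0956  0.122 ]
sc (228, 160) [ 0.5915 -0.1002  0.147 ]
sc (230, 168) [ 0.5932 -0.0966  0.1159]
si (282, 183) [ 0.5878 -0.0875  0.0998]
si (285, 182) [ 0.5786 -0.0885  0.1073]
si (284, 180) [ 0.5832 -0.09    0.1113]
si (288, 178) [ 0.5708 -0.0908  0.1239]
```

Run:
```python
from plan import *
o=manip.get_obs();R=Ro.from_quat(o['ee_rot']);p=np.array(o['position']);st()
for n in ['wrist','side','scene']:
    W=np.load(n+'1.npz')['W'].reshape(-1,3);W=W[np.isfinite(W[:,0])]
    t=R.inv().apply(W-p)
    m=(abs(t[:,0])<.02)&(abs(t[:,1])<.03)&(t[:,2]<-.005)&(t[:,2]>-.15)
    q=t[m]; h,e=np.histogram(q[:,2],np.arange(-.15,0,.005)); print(n,list(zip(np.round(e,3),h)))
    s=q[(q[:,2]>-.07)&(q[:,2]<-.035)]; 
    if len(s): print(np.percentile(s,[2,50,98],axis=0).round(4))
```

```text
3.85 [ 0.6158 -0.0981  0.0557] [0.6658 0.6829 0.2156 0.2094] [ 0.32 -0.83  0.43] 0.001 [ 0.614  0.149 -0.487  2.187 -0.153  0.223  0.318]
wrist [(np.float64(-0.15), np.int64(0)), (np.float64(-0.145), np.int64(0)), (np.float64(-0.14), np.int64(1596)), (np.float64(-0.135), np.int64(2894)), (np.float64(-0.13), np.int64(3368)), (np.float64(-0.125), np.int64(2981)), (np.float64(-0.12), np.int64(2321)), (np.float64(-0.115), np.int64(1477)), (np.float64(-0.11), np.int64(1074)), (np.float64(-0.105), np.int64(812)), (np.float64(-0.1), np.int64(815)), (np.float64(-0.095), np.int64(2738)), (np.float64(-0.09), np.int64(1435)), (np.float64(-0.085), np.int64(1189)), (np.float64(-0.08), np.int64(292)), (np.float64(-0.075), np.int64(565)), (np.float64(-0.07), np.int64(248)), (np.float64(-0.065), np.int64(307)), (np.float64(-0.06), np.int64(291)), (np.float64(-0.055), np.int64(260)), (np.float64(-0.05), np.int64(229)), (np.float64(-0.045), np.int64(114)), (np.float64(-0.04), np.int64(1)), (np.float64(-0.035), np.int64(0)), (np.float64(-0.03), np.int64(224)), (np.float64(-0.025), np.int64(669)), (np.f
[... 1698 characters left out ...]
95), np.int64(19)), (np.float64(-0.09), np.int64(10)), (np.float64(-0.085), np.int64(8)), (np.float64(-0.08), np.int64(9)), (np.float64(-0.075), np.int64(16)), (np.float64(-0.07), np.int64(15)), (np.float64(-0.065), np.int64(18)), (np.float64(-0.06), np.int64(14)), (np.float64(-0.055), np.int64(16)), (np.float64(-0.05), np.int64(13)), (np.float64(-0.045), np.int64(16)), (np.float64(-0.04), np.int64(2)), (np.float64(-0.035), np.int64(0)), (np.float64(-0.03), np.int64(24)), (np.float64(-0.025), np.int64(33)), (np.float64(-0.02), np.int64(24)), (np.float64(-0.015), np.int64(22)), (np.float64(-0.01), np.int64(20))]
[[-0.0128 -0.0038 -0.0691]
 [ 0.0015  0.0102 -0.0551]
 [ 0.0093  0.0182 -0.04  ]]
```

All three cameras put the true fingertips 41 mm behind the reported TCP, so they stand just above the rib. I'll correct for this from here on. Opening, then going 40 mm deeper.

Emit:
{"name": "move_arm", "arguments": {"deltas": [[0,0,0,0,0,0,0.05],[0,0,0,0,0,0,0.05],[0,0,0,0,0,0,0.05],[0,0,0.01,0,0,0,0.05],[0,0,0.01,0,0,0,0.05],[0,0,0.01,0,0,0,0.05],[0,0,0.01,0,0,0,0.05],[0,0,0,0,0,0,0.05]]}}

```text
clock: 4.85
position: [0.6387, -0.0968, 0.0216]
ee_rot: [0.666, 0.683, 0.215, 0.209]
ft_force: [-0.7, -0.6, 0.4]
grip_width: 0.519
```

Emit:
{"name": "move_arm", "arguments": {"deltas": [[0,0,0,0,0,0,-1],[0,0,0,0,0,0,-1],[0,0,0,0,0,0,-1]], "force": 60}}

```text
clock: 5.22
position: [0.6383, -0.0974, 0.0228]
ee_rot: [0.666, 0.683, 0.215, 0.209]
ft_force: [-6.5, 0.3, 4.2]
grip_width: 0.202
```

Run:
```python
from plan import *
st()
ex,ey,ez=frame(35,1.5)
A=np.array([.623,-.098,.045])
o=manip.get_obs();p=np.array(o['position']); e=p-A; print('rel',e@ex,e@ey,e@ez)
k=e@ez; print('shoe origin in tool: z',-k)
P=np.array([.451,-.042,.012])
im,d,K,di,T=cam('wrist'); save('w3',im)
dn=np.array([0,0,k])
go([(p+[-.02,0,.10],35,1.5,4),(P+dn+[-.01,-.03,.06],0,-1.5,7),(P+dn+[-.01,-.03,.01],0,-1.5,4)],-1)
```

```text
5.225 [ 0.6383 -0.0974  0.0228] [0.6659 0.683  0.2154 0.2092] [-6.46  0.33  4.2 ] 0.202 [ 0.504  0.25  -0.393  2.157 -0.049  0.151  0.223]
rel -0.00020185575350476254 0.00017616156396679284 -0.027019302947261816
shoe origin in tool: z 0.027019302947261816
-> [ 0.619 -0.097  0.122] 4
-> [ 0.441 -0.072  0.045] 7
-> [ 0.441 -0.072 -0.005] 4
[[0.0, 0.01, -0.023, -0.0, -0.0, -0.0, -1], [0.0, 0.01, -0.024, -0.0, -0.0, -0.0, -1], [0.0, 0.011, -0.023, -0.0, -0.0, -0.0, -1], [0.001, 0.01, -0.023, -0.1, -0.0, -0.1, -1], [0.004, -0.027, -0.005, 5.0, -0.1, 0.4, -1], [0.004, -0.028, -0.004, 5.0, -0.2, 0.4, -1], [0.004, -0.027, -0.0, 5.0, -0.1, 0.5, -1], [0.004, -0.028, 0.001, 5.0, -0.1, 0.4, -1], [0.003, -0.027, 0.005, 5.0, -0.2, 0.4, -1], [0.004, -0.027, 0.006, 5.0, -0.1, 0.4, -1]]
[[0.003, -0.026, 0.009, 5.0, -0.1, 0.5, -1], [-0.0, -0.0, 0.012, 0.0, -0.0, -0.0, -1], [-0.0, -0.0, 0.013, 0.0, -0.0, -0.0, -1], [-0.0, -0.0, 0.012, 0.0, -0.0, -0.0, -1], [-0.0, -0.0, 0.013, 0.0, -0.0, -0.0, -1]]
```

View pics/w3.png

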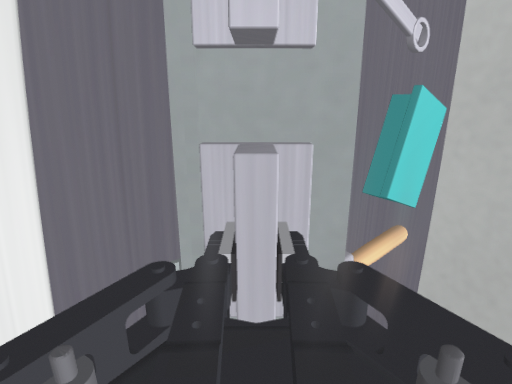

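Emit:
{"name": "move_arm", "arguments": {"deltas": [[0,0.01,-0.023,0,0,0,-1],[0,0.01,-0.024,0,0,0,-1],[0,0.011,-0.023,0,0,0,-1],[0.001,0.01,-0.023,0,0,0,-1],[0.004,-0.027,-0.005,5.0,-0.1,0.4,-1],[0.004,-0.028,-0.004,5.0,-0.2,0.4,-1],[0.004,-0.027,0,5.0,-0.1,0.5,-1],[0.004,-0.028,0.001,5.0,-0.1,0.4,-1],[0.003,-0.027,0.005,5.0,-0.2,0.4,-1],[0.004,-0.027,0.006,5.0,-0.1,0.4,-1]]}}

```text
clock: 6.52
position: [0.4652, -0.0748, 0.0555]
ee_rot: [0.714, 0.699, 0.03, 0.028]
ft_force: [-0.1, -0.3, -7.0]
grip_width: 0.202
```

Emit:
{"name": "move_arm", "arguments": {"deltas": [[0.003,-0.026,0.009,5.0,-0.1,0.5,-1],[0,0,0.012,0,0,0,-1],[0,0,0.013,0,0,0,-1],[0,0,0.012,0,0,0,-1],[0,0,0.008,0,0,0,-1],[0,0,0,0,0,0,-1]]}}

```text
clock: 7.28
position: [0.4414, -0.0711, -0.0005]
ee_rot: [0.717, 0.697, 0.0, -0.001]
ft_force: [-0.3, -0.3, -5.8]
grip_width: 0.198
```

Run:
```python
from plan import *
st()
o=manip.get_obs();q=Ro.from_quat(o['ee_rot']); print(np.degrees((q.inv()*toolR(0,-1.5)).as_rotvec()))
im,d,K,di,T=cam('side'); save('s4',cv2.resize(im[120:300,200:400],None,fx=3,fy=3)); W=cloud(d,K,di,T)
im,d,K,di,T=cam('wrist'); save('w4',im)
```

```text
7.275 [ 0.4414 -0.0711 -0.0005] [ 7.170e-01  6.971e-01  2.000e-04 -1.300e-03] [-0.25 -0.27 -5.77] 0.198 [ 0.541  0.207 -0.512  2.092  0.129  0.875 -0.074]
[-0.08740245 -0.12065017 -0.11551495]
```

View pics/s4.png

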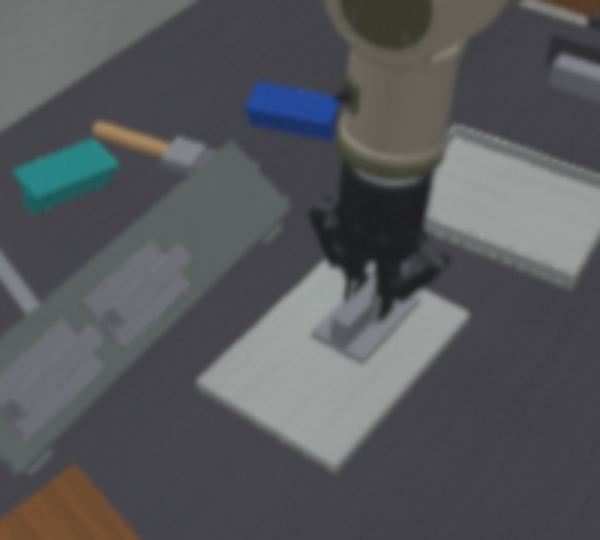

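View pics/w4.png

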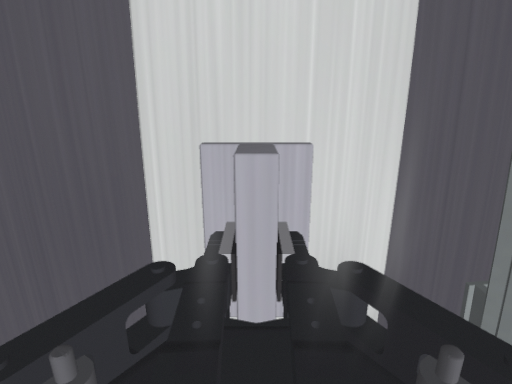

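Shoe A is held level about 14 mm above the plate. In the wrist image its sole spans columns 200–312, over the plate. Lowering.

Emit:
{"name": "move_arm", "arguments": {"deltas": [[0,0,0.006,0,0,0,-1],[0,0,0.006,0,0,0,-1],[0,0,0.001,0,0,0,-1],[0,0,0,0,0,0,-1]]}}

```text
clock: 7.88
position: [0.4417, -0.0711, -0.013]
ee_rot: [0.717, 0.697, 0.0, -0.001]
ft_force: [-0.8, 0.3, -6.1]
grip_width: 0.201
```

Emit:
{"name": "move_arm", "arguments": {"deltas": [[0,0,0.002,0,0,0,-1],[0,0,0,0,0,0,-1]]}}

```text
clock: 8.12
position: [0.4417, -0.0711, -0.015]
ee_rot: [0.717, 0.697, 0.0, -0.001]
ft_force: [-0.3, -0.5, -4.9]
grip_width: 0.199
```

Emit:
{"name": "move_arm", "arguments": {"deltas": [[0,0,0.001,0,0,0,-1],[0,0,0,0,0,0,-1]]}}

```text
clock: 8.38
position: [0.4422, -0.0712, -0.0154]
ee_rot: [0.717, 0.697, 0.001, -0.001]
ft_force: [-1.9, 0.0, 3.0]
grip_width: 0.198
```

Emit:
{"name": "move_arm", "arguments": {"deltas": [[0,0,0.001,0,0,0,-1],[0,0,0,0,0,0,-1]]}}

```text
clock: 8.62
position: [0.4428, -0.0713, -0.0155]
ee_rot: [0.717, 0.697, 0.001, 0.0]
ft_force: [-6.8, 1.1, 16.8]
grip_width: 0.196
```

Emit:
{"name": "move_arm", "arguments": {"deltas": [[0,0,-0.0005,0,0,0,-1],[0.005,0,0,0,0,0,-1],[0.005,0,0,0,0,0,-1],[0.005,0,0,0,0,0,-1]]}}

```text
clock: 9.12
position: [0.4436, -0.0569, -0.0154]
ee_rot: [0.717, 0.697, 0.001, 0.0]
ft_force: [-0.3, -2.7, 4.9]
grip_width: 0.2
```

Emit:
{"name": "move_arm", "arguments": {"deltas": [[0.005,0,0,0,0,0,-1],[0.005,0,0,0,0,0,-1],[0.005,0,0,0,0,0,-1]]}}

```text
clock: 9.5
position: [0.4441, -0.0418, -0.0154]
ee_rot: [0.717, 0.697, 0.001, 0.0]
ft_force: [-0.5, -3.9, 5.7]
grip_width: 0.199
```

Emit:
{"name": "move_arm", "arguments": {"deltas": [[-0.005,0,0,0,0,0,-1],[-0.005,0,0,0,0,0,-1],[-0.005,0,0,0,0,0,-1]]}}

```text
clock: 9.88
position: [0.4437, -0.0556, -0.0154]
ee_rot: [0.717, 0.697, 0.002, -0.0]
ft_force: [0.6, 3.5, 8.0]
grip_width: 0.194
```

The ratio of about 0.25–0.3 is unclear. I'll release the shoe and push it with one finger, so that only its own weight drags.

Emit:
{"name": "move_arm", "arguments": {"deltas": [[0,0,0,0,0,0,-0.4],[0,0,0,0,0,0,-0.4],[0,0,0,0,0,0,-0.4]]}}

```text
clock: 10.25
position: [0.4421, -0.0561, -0.0164]
ee_rot: [0.717, 0.697, 0.0, -0.001]
ft_force: [-0.2, 0.7, -0.7]
grip_width: 0.297
```

Emit:
{"name": "move_arm", "arguments": {"deltas": [[0,0.004,0,0,0,0,-0.4],[0,0.004,0,0,0,0,-0.4],[0,0.004,0,0,0,0,-0.4]]}}

```text
clock: 10.62
position: [0.4542, -0.0565, -0.0165]
ee_rot: [0.717, 0.697, 0.0, -0.001]
ft_force: [-2.4, -0.8, 1.6]
grip_width: 0.3
```

Emit:
{"name": "move_arm", "arguments": {"deltas": [[0,0.004,0,0,0,0,-0.4],[0,0.004,0,0,0,0,-0.4]]}}

```text
clock: 10.88
position: [0.4624, -0.0567, -0.0165]
ee_rot: [0.717, 0.697, 0.0, -0.001]
ft_force: [-1.9, 0.2, 1.0]
grip_width: 0.303
```

Emit:
{"name": "move_arm", "arguments": {"deltas": [[0,0.004,0,0,0,0,-0.4],[0,0.004,0,0,0,0,-0.4]]}}

```text
clock: 11.12
position: [0.4704, -0.0569, -0.0164]
ee_rot: [0.717, 0.697, 0.0, -0.001]
ft_force: [-1.5, 0.1, 1.1]
grip_width: 0.299
```

Emit:
{"name": "move_arm", "arguments": {"deltas": [[0,-0.004,0,0,0,0,-0.4],[0,-0.004,0,0,0,0,-0.4],[0,-0.004,0,0,0,0,-0.4],[0,-0.004,0,0,0,0,-0.4]]}}

```text
clock: 11.62
position: [0.4541, -0.0566, -0.0163]
ee_rot: [0.717, 0.697, 0.001, -0.001]
ft_force: [1.6, -0.9, -1.0]
grip_width: 0.301
```

Emit:
{"name": "move_arm", "arguments": {"deltas": [[0,-0.004,0,0,0,0,-0.4],[0,-0.004,0,0,0,0,-0.4]]}}

```text
clock: 11.88
position: [0.4461, -0.0563, -0.0163]
ee_rot: [0.717, 0.697, 0.001, -0.001]
ft_force: [2.3, -0.4, -0.6]
grip_width: 0.303
```

Own-weight drag is about 1.9 N, nearer the ground value but higher than stated; comparing with the other shoes will settle it. I'll put A in the tray for now.

Emit:
{"name": "move_arm", "arguments": {"deltas": [[0,0.002,0,0,0,0,-1],[0,0,0,0,0,0,-1],[0,0,0,0,0,0,-1],[0,0,-0.01,0,0,0,-1],[0,0,-0.02,0,0,0,-1]], "force": 60}}

```text
clock: 12.5
position: [0.4464, -0.0561, 0.0131]
ee_rot: [0.717, 0.697, -0.001, -0.002]
ft_force: [0.9, 0.2, -6.0]
grip_width: 0.198
```

Run:
```python
from plan import *
st()
im,d,K,di,T=cam('wrist'); W=cloud(d,K,di,T)
o=manip.get_obs();R=Ro.from_quat(o['ee_rot']);p=np.array(o['position'])
t=R.inv().apply((W-p).reshape(-1,3)); v=(t[:,2]<-.0555)&(t[:,2]>-.0715)&(abs(t[:,1])<.008)&(t[:,0]>0)
q=t[v];print(len(q),np.percentile(q,[2,50,98],axis=0).round(4))
v=(abs(t[:,2]+.036)<.004)&(abs(t[:,1])<.04)&(abs(t[:,1])>.012)&(t[:,0]>.02);q=t[v];print(len(q),np.percentile(q,[2,50,98],axis=0).round(4))
c,s=np.cos(np.radians(4)),np.sin(np.radians(4))
Q=np.array([.416+.043*c,-.333+.043*s,-.024])
go([(Q+[0,.10,.065],0,4,5),(Q+[0,0,.06],0,4,3),(Q+[0,0,.012],0,4,4)],-1)
```

```text
12.5 [ 0.4464 -0.0561  0.0131] [ 7.169e-01  6.971e-01 -6.000e-04 -2.400e-03] [ 0.88  0.21 -5.99] 0.198 [ 0.521  0.193 -0.527  2.073  0.119  0.909 -0.099]
4493 [[ 0.0011 -0.0077 -0.0639]
 [ 0.0267 -0.0001 -0.0624]
 [ 0.0491  0.0074 -0.0607]]
2579 [[ 0.0206 -0.0284 -0.0338]
 [ 0.035  -0.0142 -0.0326]
 [ 0.0488  0.0256 -0.032 ]]
-> [ 0.458 -0.23   0.041] 5
-> [ 0.458 -0.331  0.036] 3
-> [ 0.458 -0.331 -0.012] 4
[[-0.035, 0.003, -0.005, -0.0, -0.0, -1.1, -1], [-0.034, 0.002, -0.005, -0.0, -0.0, -1.1, -1], [-0.035, 0.002, -0.005, -0.0, -0.1, -1.2, -1], [-0.035, 0.001, -0.005, -0.0, 0.0, -1.1, -1], [-0.035, 0.0, -0.005, -0.0, -0.0, -1.1, -1], [-0.033, -0.002, 0.002, -0.0, -0.0, -0.0, -1], [-0.033, -0.002, 0.001, -0.0, -0.0, -0.0, -1], [-0.034, -0.003, 0.002, -0.0, -0.0, -0.0, -1], [0.0, 0.0, 0.012, -0.0, -0.0, -0.0, -1], [0.0, 0.0, 0.012, -0.0, -0.0, -0.0, -1]]
[[0.0, 0.0, 0.012, -0.0, -0.0, -0.0, -1], [0.0, 0.0, 0.012, -0.0, -0.0, -0.0, -1]]
```

Emit:
{"name": "move_arm", "arguments": {"deltas": [[-0.035,0.003,-0.005,0,0,-1.1,-1],[-0.034,0.002,-0.005,0,0,-1.1,-1],[-0.035,0.002,-0.005,0,-0.1,-1.2,-1],[-0.035,0.001,-0.005,0,0,-1.1,-1],[-0.035,0,-0.005,0,0,-1.1,-1],[-0.033,-0.002,0.002,0,0,0,-1],[-0.033,-0.002,0.001,0,0,0,-1],[-0.034,-0.003,0.002,0,0,0,-1],[0,0,0.012,0,0,0,-1],[0,0,0.012,0,0,0,-1]]}}

```text
clock: 13.8
position: [0.4575, -0.3297, 0.0081]
ee_rot: [0.682, 0.731, -0.0, -0.001]
ft_force: [0.5, 0.7, -6.7]
grip_width: 0.199
```

Emit:
{"name": "move_arm", "arguments": {"deltas": [[0,0,0.012,0,0,0,-1],[0,0,0.012,0,0,0,-1],[0,0,0.003,0,0,0,-1],[0,0,0.003,0,0,0,-1],[0,0,0.002,0,0,0,-1],[0,0,0,0,0,0,-1]]}}

```text
clock: 14.55
position: [0.4581, -0.3307, -0.0225]
ee_rot: [0.682, 0.731, -0.0, -0.0]
ft_force: [-0.9, -0.8, -6.5]
grip_width: 0.198
```

Run:
```python
from plan import *
st()
im,d,K,di,T=cam('wrist'); save('w5',im)
```

```text
14.55 [ 0.4581 -0.3307 -0.0225] [ 6.821e-01  7.312e-01 -2.000e-04 -1.000e-04] [-0.93 -0.78 -6.49] 0.198 [ 0.82   0.445 -0.33   1.818  0.178  0.908  0.479]
```

View pics/w5.png

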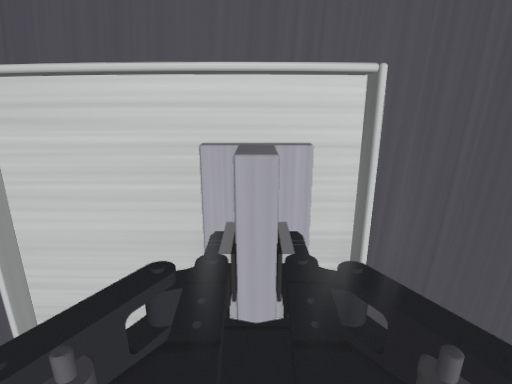

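The shoe is inside the tray walls: sole columns 202–312, wall at about column 365. Lowering the last millimetres.

Emit:
{"name": "move_arm", "arguments": {"deltas": [[0,0,0.001,0,0,0,-1],[0,0,0,0,0,0,-1]]}}

```text
clock: 14.85
position: [0.458, -0.3306, -0.0236]
ee_rot: [0.682, 0.731, -0.0, -0.0]
ft_force: [-0.5, 0.4, -6.7]
grip_width: 0.202
```

Emit:
{"name": "move_arm", "arguments": {"deltas": [[0,0,0.001,0,0,0,-1],[0,0,0,0,0,0,-1]]}}

```text
clock: 15.1
position: [0.4584, -0.3309, -0.024]
ee_rot: [0.682, 0.731, -0.0, 0.0]
ft_force: [-1.7, 0.8, 1.1]
grip_width: 0.203
```

Emit:
{"name": "move_arm", "arguments": {"deltas": [[0,0,0,0,0,0,-0.3],[0,0,0,0,0,0,-0.3],[0,0,-0.015,0,0,0,-0.2],[0,0,-0.025,0,0,0,0],[0,0,-0.03,0,0,0,0.05],[0,0,-0.03,0,0,0,0.05]]}}

```text
clock: 15.85
position: [0.4584, -0.3307, 0.0776]
ee_rot: [0.682, 0.731, -0.0, 0.0]
ft_force: [-0.4, 0.5, 0.7]
grip_width: 0.526
```

Run:
```python
from plan import *
st()
ex,ey,ez=frame(35,1.5)
B=np.array([.6194,.045,.0452])
go([([.50,-.15,.11],15,2,5),(B+ez*.045,35,1.5,5),(B+ez*-.027,35,1.5,5)],.05)
```

```text
15.85 [ 0.4584 -0.3307  0.0776] [ 6.820e-01  7.313e-01 -1.000e-04  3.000e-04] [-0.44  0.51  0.69] 0.526 [ 0.843  0.319 -0.352  1.747  0.122  1.097  0.521]
-> [ 0.5  -0.15  0.11] 5
-> [0.594 0.044 0.082] 5
-> [0.635 0.045 0.023] 5
[[0.035, 0.011, -0.006, -3.0, -0.0, 0.4, 0.05], [0.036, 0.011, -0.006, -3.0, -0.1, 0.4, 0.05], [0.036, 0.011, -0.006, -3.0, -0.0, 0.4, 0.05], [0.035, 0.011, -0.005, -3.0, -0.1, 0.4, 0.05], [0.036, 0.011, -0.004, -3.0, -0.0, 0.4, 0.05], [0.038, 0.018, 0.011, -4.0, -0.0, 0.1, 0.05], [0.038, 0.017, 0.011, -4.0, -0.1, 0.1, 0.05], [0.039, 0.016, 0.013, -4.0, -0.0, 0.1, 0.05], [0.038, 0.015, 0.014, -4.0, -0.1, 0.0, 0.05], [0.038, 0.014, 0.015, -4.0, -0.0, 0.1, 0.05]]
[[0.0, -0.0, 0.014, 0.0, -0.0, 0.0, 0.05], [0.0, -0.0, 0.015, 0.0, -0.0, 0.0, 0.05], [0.0, -0.0, 0.014, 0.0, -0.0, 0.0, 0.05], [0.0, -0.0, 0.015, 0.0, -0.0, 0.0, 0.05], [0.0, -0.0, 0.014, 0.0, -0.0, 0.0, 0.05]]
```

Emit:
{"name": "move_arm", "arguments": {"deltas": [[0.035,0.011,-0.006,-3.0,0,0.4,0.05],[0.036,0.011,-0.006,-3.0,-0.1,0.4,0.05],[0.036,0.011,-0.006,-3.0,0,0.4,0.05],[0.035,0.011,-0.005,-3.0,-0.1,0.4,0.05],[0.036,0.011,-0.004,-3.0,0,0.4,0.05],[0.038,0.018,0.011,-4.0,0,0.1,0.05],[0.038,0.017,0.011,-4.0,-0.1,0.1,0.05],[0.039,0.016,0.013,-4.0,0,0.1,0.05],[0.038,0.015,0.014,-4.0,-0.1,0,0.05],[0.038,0.014,0.015,-4.0,0,0.1,0.05]]}}

```text
clock: 17.1
position: [0.5879, 0.0299, 0.0824]
ee_rot: [0.668, 0.685, 0.205, 0.205]
ft_force: [0.5, -1.5, 0.1]
grip_width: 0.526
```

Run:
```python
from plan import *
st()
ex,ey,ez=frame(35,1.5)
B=np.array([.6194,.045,.0452])
im,d,K,di,T=cam('wrist'); save('w6',im); W=cloud(d,K,di,T); L=(W-B)@np.c_[ex,ey,ez]
o=manip.get_obs();e=np.array(o['position'])-B;print('rel',e@ex,e@ey,e@ez, np.degrees((Ro.from_quat(o['ee_rot']).inv()*toolR(35,1.5)).as_rotvec()))
m=(abs(L[...,2]-.038)<.004)&(abs(L[...,0])<.03)&(abs(L[...,1])<.07); q=L[m]; print(m.sum(),np.percentile(q,[3,50,97],axis=0))
```

```text
17.1 [0.5879 0.0299 0.0824] [0.6681 0.6853 0.2051 0.205 ] [ 0.54 -1.55  0.08] 0.526 [ 0.548  0.024 -0.732  2.231  0.343  0.328 -0.447]
rel -0.004687010292807748 -0.011664036323551034 0.04807682510667329 [-1.16268734  0.35792956 -0.05446913]
3943 [[-0.00958161 -0.04498227  0.03583871]
 [-0.0009505   0.006353    0.03705677]
 [ 0.00752915  0.04840522  0.03823769]]
```

View pics/w6.png

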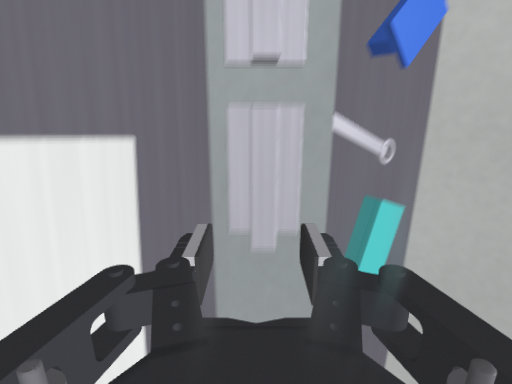

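Shoe B sits at about (264,175), between the fingers; the arm was still settling. Adding a settling row, then descending and gripping.

Emit:
{"name": "move_arm", "arguments": {"deltas": [[0,0,0,0,0,0,0.05],[0,0,0.014,0,0,0,0.05],[0,0,0.015,0,0,0,0.05],[0,0,0.014,0,0,0,0.05],[0,0,0.015,0,0,0,0.05],[0,0,0.013,0,0,0,0.05],[0,0,0,0,0,0,0.05]]}}

```text
clock: 18.02
position: [0.6266, 0.0266, 0.0221]
ee_rot: [0.67, 0.685, 0.203, 0.204]
ft_force: [-0.3, 0.6, 0.3]
grip_width: 0.526
```

Emit:
{"name": "move_arm", "arguments": {"deltas": [[0,0,0,0,0,0,-1],[0,0,0,0,0,0,-1],[0,0,0,0,0,0,-1]]}}

```text
clock: 18.4
position: [0.6303, 0.0276, 0.0265]
ee_rot: [0.669, 0.684, 0.206, 0.207]
ft_force: [9.5, -2.3, 4.7]
grip_width: 0.196
```

Run:
```python
from plan import *
st()
ex,ey,ez=frame(35,1.5)
B=np.array([.6194,.045,.0452])
o=manip.get_obs();p=np.array(o['position']);e=p-B;print('rel',e@ex,e@ey,e@ez, np.degrees((Ro.from_quat(o['ee_rot']).inv()*toolR(35,1.5)).as_rotvec()))
P=np.array([.441,-.05,-.0155])
go([(p+[-.02,0,.10],35,1.5,4),(P+[0,0,.06],0,-1.5,7),(P+[0,0,.007],0,-1.5,4)],-1)
```

```text
18.4 [0.6303 0.0276 0.0265] [0.6686 0.6839 0.2064 0.2066] [ 9.54 -2.26  4.71] 0.196 [ 0.361  0.227 -0.559  2.181  0.866  0.26  -0.916]
rel -0.0021398438301835606 -0.017675666975840443 -0.021331544650790332 [-1.03823707  0.49035382 -0.0492693 ]
-> [0.61  0.028 0.127] 4
-> [ 0.441 -0.05   0.044] 7
-> [ 0.441 -0.05  -0.009] 4
[[-0.0, 0.01, -0.024, -0.3, 0.1, -0.0, -1], [-0.0, 0.01, -0.023, -0.2, 0.1, -0.0, -1], [-0.0, 0.01, -0.023, -0.3, 0.2, -0.0, -1], [0.0, 0.01, -0.024, -0.2, 0.1, -0.0, -1], [-0.01, -0.027, -0.004, 5.0, -0.1, 0.4, -1], [-0.011, -0.027, -0.002, 5.0, -0.2, 0.4, -1], [-0.011, -0.027, -0.0, 5.0, -0.1, 0.4, -1], [-0.011, -0.027, 0.003, 5.0, -0.1, 0.4, -1], [-0.011, -0.026, 0.005, 5.0, -0.2, 0.4, -1], [-0.012, -0.026, 0.007, 5.0, -0.1, 0.5, -1]]
[[-0.011, -0.025, 0.01, 5.0, -0.1, 0.4, -1], [-0.0, 0.0, 0.013, -0.0, -0.0, -0.0, -1], [-0.0, 0.0, 0.013, -0.0, -0.0, -0.0, -1], [-0.0, 0.0, 0.013, -0.0, -0.0, -0.0, -1], [-0.0, 0.0, 0.014, -0.0, -0.0, -0.0, -1]]
```

A speed-limited row left the grasp 18 mm off centre and 1° tilted. I'm regrasping centred.

Emit:
{"name": "move_arm", "arguments": {"deltas": [[0,0,0,0,0,0,-0.1],[0,0,0,0,0,0,-0.1],[0.006,0,0,-0.5,0.2,0,-0.1],[0.006,0,0,-0.5,0.3,0,-0.1],[0.006,0,0,0,0,0,-0.1],[0,0,0,0,0,0,-0.1]]}}

```text
clock: 19.15
position: [0.6259, 0.0469, 0.0221]
ee_rot: [0.666, 0.684, 0.213, 0.207]
ft_force: [-0.2, 0.5, 0.1]
grip_width: 0.45
```

Run:
```python
from plan import *
st()
ex,ey,ez=frame(35,1.5)
B=np.array([.6194,.045,.0452])
o=manip.get_obs();p=np.array(o['position']);e=p-B;print('rel',e@ex,e@ey,e@ez, np.degrees((Ro.from_quat(o['ee_rot']).inv()*toolR(35,1.5)).as_rotvec()))
```

```text
19.15 [0.6259 0.0469 0.0221] [0.666  0.6845 0.2127 0.2067] [-0.17  0.5   0.08] 0.45 [ 0.284  0.223 -0.519  2.2    0.96   0.247 -1.046]
rel -0.007926123796776919 0.001757559396538194 -0.022688640635847874 [-0.49452308 -0.06371412  0.04812108]
```

Emit:
{"name": "move_arm", "arguments": {"deltas": [[0,0.004,0.002,-0.5,0,0,-0.1],[0,0.004,0.002,0,0,0,-0.1],[0,0,0,0,0,0,-0.1],[0,0,0,0,0,0,-1],[0,0,0,0,0,0,-1],[0,0,0,0,0,0,-1]]}}

```text
clock: 19.9
position: [0.6343, 0.0463, 0.0231]
ee_rot: [0.666, 0.683, 0.215, 0.21]
ft_force: [-5.1, -0.2, 3.7]
grip_width: 0.199
```

Run:
```python
from plan import *
st()
ex,ey,ez=frame(35,1.5)
B=np.array([.6194,.045,.0452])
o=manip.get_obs();p=np.array(o['position']);e=p-B;print('rel',e@ex,e@ey,e@ez, np.degrees((Ro.from_quat(o['ee_rot']).inv()*toolR(35,1.5)).as_rotvec()))
P=np.array([.441,-.05,-.0155])
go([(p+[-.02,0,.10],35,1.5,4),(P+[0,0,.06],0,-1.5,8),(P+[0,0,.007],0,-1.5,4)],-1)
```

```text
19.9 [0.6343 0.0463 0.0231] [0.6655 0.6832 0.2153 0.2096] [-5.15 -0.22  3.68] 0.199 [ 0.271  0.235 -0.503  2.188  0.99   0.244 -1.072]
rel -0.0004761253122009277 0.0009218262738306633 -0.026698100180451715 [-0.02141817 -0.01106046 -0.00395172]
-> [0.615 0.047 0.123] 4
-> [ 0.441 -0.05   0.045] 8
-> [ 0.441 -0.05  -0.008] 4
[[0.0, 0.01, -0.023, -0.0, -0.0, -0.0, -1], [0.0, 0.01, -0.024, -0.0, -0.0, -0.0, -1], [0.0, 0.011, -0.023, -0.0, -0.0, -0.0, -1], [0.001, 0.01, -0.023, -0.0, -0.0, -0.0, -1], [-0.012, -0.024, -0.005, 4.4, -0.1, 0.4, -1], [-0.011, -0.023, -0.002, 4.3, -0.1, 0.3, -1], [-0.012, -0.024, -0.001, 4.4, -0.1, 0.4, -1], [-0.012, -0.024, 0.001, 4.4, -0.2, 0.4, -1], [-0.012, -0.024, 0.002, 4.4, -0.1, 0.3, -1], [-0.012, -0.023, 0.005, 4.3, -0.1, 0.4, -1]]
[[-0.013, -0.023, 0.006, 4.4, -0.1, 0.3, -1], [-0.012, -0.022, 0.008, 4.4, -0.1, 0.4, -1], [-0.0, 0.0, 0.013, -0.0, -0.0, 0.0, -1], [-0.0, 0.0, 0.014, -0.0, -0.0, 0.0, -1], [-0.0, 0.0, 0.013, -0.0, -0.0, 0.0, -1], [-0.0, 0.0, 0.013, -0.0, -0.0, 0.0, -1]]
```

Emit:
{"name": "move_arm", "arguments": {"deltas": [[0,0.01,-0.023,0,0,0,-1],[0,0.01,-0.024,0,0,0,-1],[0,0.011,-0.023,0,0,0,-1],[0.001,0.01,-0.023,0,0,0,-1],[-0.012,-0.024,-0.005,4.4,-0.1,0.4,-1],[-0.011,-0.023,-0.002,4.3,-0.1,0.3,-1],[-0.012,-0.024,-0.001,4.4,-0.1,0.4,-1],[-0.012,-0.024,0.001,4.4,-0.2,0.4,-1],[-0.012,-0.024,0.002,4.4,-0.1,0.3,-1],[-0.012,-0.023,0.005,4.3,-0.1,0.4,-1]]}}

```text
clock: 21.15
position: [0.4829, -0.0256, 0.063]
ee_rot: [0.71, 0.7, 0.053, 0.052]
ft_force: [0.7, -0.3, -7.5]
grip_width: 0.2
```

Emit:
{"name": "move_arm", "arguments": {"deltas": [[-0.013,-0.023,0.006,4.4,-0.1,0.3,-1],[-0.012,-0.022,0.008,4.4,-0.1,0.4,-1],[0,0,0.013,0,0,0,-1],[0,0,0.014,0,0,0,-1],[0,0,0.013,0,0,0,-1],[0,0,0.012,0,0,0,-1],[0,0,0,0,0,0,-1]]}}

```text
clock: 22.02
position: [0.4409, -0.0491, -0.0078]
ee_rot: [0.716, 0.698, 0.0, -0.001]
ft_force: [-0.4, -0.5, -7.1]
grip_width: 0.201
```

Run:
```python
from plan import *
st()
o=manip.get_obs();print(np.degrees((Ro.from_quat(o['ee_rot']).inv()*toolR(0,-1.5)).as_rotvec()))
```

```text
22.025 [ 0.4409 -0.0491 -0.0078] [ 7.160e-01  6.981e-01  1.000e-04 -1.000e-03] [-0.35 -0.51 -7.09] 0.201 [ 0.633  0.237 -0.666  2.099  0.19   0.865 -0.169]
[-0.07619721 -0.08282285  0.05500038]
```

Now lower it to contact (around TCP −0.0155), release, and push it by one finger as before.

Emit:
{"name": "move_arm", "arguments": {"deltas": [[0,0,0.004,0,0,0,-1],[0,0,0.003,0,0,0,-1],[0,0,0,0,0,0,-1]]}}

```text
clock: 22.4
position: [0.4415, -0.0494, -0.014]
ee_rot: [0.716, 0.698, 0.0, -0.0]
ft_force: [-0.6, 0.0, -7.3]
grip_width: 0.198
```

Emit:
{"name": "move_arm", "arguments": {"deltas": [[0,0,0.001,0,0,0,-1],[0,0,0,0,0,0,-1]]}}

```text
clock: 22.65
position: [0.4418, -0.0495, -0.0147]
ee_rot: [0.716, 0.698, 0.0, -0.0]
ft_force: [0.4, -0.5, -5.1]
grip_width: 0.204
```

Emit:
{"name": "move_arm", "arguments": {"deltas": [[0,0,0.001,0,0,0,-1],[0,0,0,0,0,0,-1],[0,0,0,0,0,0,-0.4],[0,0,0,0,0,0,-0.4],[0,0,0,0,0,0,-0.4]]}}

```text
clock: 23.28
position: [0.4419, -0.0494, -0.0158]
ee_rot: [0.716, 0.698, 0.001, -0.0]
ft_force: [0.4, 0.6, -0.3]
grip_width: 0.299
```

Emit:
{"name": "move_arm", "arguments": {"deltas": [[0,0.004,0,0,0,0,-0.4],[0,0.004,0,0,0,0,-0.4],[0,0.004,0,0,0,0,-0.4]]}}

```text
clock: 23.65
position: [0.4512, -0.0498, -0.0165]
ee_rot: [0.716, 0.698, -0.002, -0.002]
ft_force: [-13.0, 0.3, 11.2]
grip_width: 0.302
```

Emit:
{"name": "move_arm", "arguments": {"deltas": [[0,0.004,0,0,0,0,-0.4],[0,0.004,0,0,0,0,-0.4]]}}

```text
clock: 23.9
position: [0.4591, -0.05, -0.0165]
ee_rot: [0.716, 0.698, -0.002, -0.002]
ft_force: [-12.6, 0.3, 10.4]
grip_width: 0.297
```

Emit:
{"name": "move_arm", "arguments": {"deltas": [[0,0.004,0,0,0,0,-0.4],[0,0.004,0,0,0,0,-0.4]]}}

```text
clock: 24.15
position: [0.4671, -0.0502, -0.0165]
ee_rot: [0.716, 0.698, -0.002, -0.002]
ft_force: [-11.4, 0.6, 10.2]
grip_width: 0.3
```

Emit:
{"name": "move_arm", "arguments": {"deltas": [[0,-0.004,0,0,0,0,-0.4],[0,-0.004,0,0,0,0,-0.4],[0,-0.004,0,0,0,0,-0.4],[0,-0.004,0,0,0,0,-0.4]]}}

```text
clock: 24.65
position: [0.4541, -0.0497, -0.0156]
ee_rot: [0.716, 0.698, 0.001, 0.0]
ft_force: [3.7, -0.2, -0.7]
grip_width: 0.297
```

Emit:
{"name": "move_arm", "arguments": {"deltas": [[0,-0.004,0,0,0,0,-0.4],[0,-0.004,0,0,0,0,-0.4]]}}

```text
clock: 24.9
position: [0.4459, -0.0495, -0.0156]
ee_rot: [0.716, 0.698, 0.001, 0.0]
ft_force: [4.6, -0.0, 0.5]
grip_width: 0.302
```

B drags about 4.2 N under its own weight (11–13 N where the finger pressed it down), against 1.9 N for A. So B is rough. Gripping it for the board.

Emit:
{"name": "move_arm", "arguments": {"deltas": [[0,0.002,0,0,0,0,-1],[0,0,0,0,0,0,-1],[0,0,0,0,0,0,-1],[0,0,-0.01,0,0,0,-1],[0,0,-0.02,0,0,0,-1]]}}

```text
clock: 25.52
position: [0.4451, -0.0494, 0.0132]
ee_rot: [0.716, 0.698, -0.001, -0.002]
ft_force: [0.4, -0.3, -7.1]
grip_width: 0.197
```

Run:
```python
from plan import *
st()
ex,ey,ez=frame(20,-7)
O=np.array([.4355,.332,.050])+ex*.03
Q=O+ez*-.0275
print(O,Q)
go([([.44,.03,.10],0,-2,4),(Q+ez*.05+[0,-.0,.02],20,-7,9)],-1)
```

```text
25.525 [ 0.4451 -0.0494  0.0132] [ 0.7161  0.698  -0.001  -0.0022] [ 0.37 -0.26 -7.09] 0.197 [ 0.644  0.21  -0.675  2.072  0.163  0.916 -0.146]
[0.46348065 0.32856441 0.0602606 ] [0.4728161  0.32741816 0.03441906]
-> [0.44 0.03 0.1 ] 4
-> [0.456 0.329 0.102] 9
[[0.02, -0.002, -0.022, -0.1, -0.0, 0.1, -1], [0.02, -0.002, -0.021, -0.0, -0.0, 0.2, -1], [0.02, -0.002, -0.022, -0.1, -0.1, 0.1, -1], [0.019, -0.002, -0.022, -0.1, 0.0, 0.1, -1], [0.033, 0.001, -0.0, -2.2, -0.1, 0.6, -1], [0.034, -0.0, -0.0, -2.2, -0.1, 0.5, -1], [0.033, 0.0, -0.001, -2.2, -0.1, 0.6, -1], [0.033, -0.0, 0.0, -2.3, -0.1, 0.5, -1], [0.034, -0.001, -0.0, -2.2, -0.1, 0.6, -1], [0.033, -0.001, -0.001, -2.2, -0.1, 0.5, -1]]
[[0.033, -0.001, -0.0, -2.2, -0.1, 0.6, -1], [0.034, -0.002, -0.001, -2.2, -0.1, 0.5, -1], [0.033, -0.001, -0.001, -2.2, -0.1, 0.6, -1]]
```

Emit:
{"name": "move_arm", "arguments": {"deltas": [[0.02,-0.002,-0.022,0,0,0.1,-1],[0.02,-0.002,-0.021,0,0,0.2,-1],[0.02,-0.002,-0.022,-0.1,-0.1,0.1,-1],[0.019,-0.002,-0.022,-0.1,0,0.1,-1],[0.033,0.001,0,-2.2,-0.1,0.6,-1],[0.034,0,0,-2.2,-0.1,0.5,-1],[0.033,0,-0.001,-2.2,-0.1,0.6,-1],[0.033,0,0,-2.3,-0.1,0.5,-1],[0.034,-0.001,0,-2.2,-0.1,0.6,-1],[0.033,-0.001,-0.001,-2.2,-0.1,0.5,-1]]}}

```text
clock: 26.78
position: [0.4507, 0.2292, 0.1011]
ee_rot: [0.734, 0.669, 0.076, 0.089]
ft_force: [-0.0, -0.2, -7.7]
grip_width: 0.199
```

Emit:
{"name": "move_arm", "arguments": {"deltas": [[0.033,-0.001,0,-2.2,-0.1,0.6,-1],[0.034,-0.002,-0.001,-2.2,-0.1,0.5,-1],[0.033,-0.001,-0.001,-2.2,-0.1,0.6,-1],[0,0,0,0,0,0,-1],[0,0,0,0,0,0,-1]]}}

```text
clock: 27.4
position: [0.4573, 0.3279, 0.1015]
ee_rot: [0.738, 0.652, 0.114, 0.131]
ft_force: [0.2, -0.6, -7.1]
grip_width: 0.199
```

```bash
cat > rampchk.py <<'E'
from plan import *
st()
o=manip.get_obs();R=Ro.from_quat(o['ee_rot']);p=np.array(o['position'])
ex,ey,ez=frame(20,-7)
O=np.array([.4355,.332,.050])
e=p-O; print('tcp rel ramp',e@ex,e@ey,e@ez,'rot',np.degrees((R.inv()*toolR(20,-7)).as_rotvec()))
im,d,K,di,T=cam('wrist'); save('w7',im); W=cloud(d,K,di,T).reshape(-1,3); C=im.reshape(-1,3).astype(int)
L=(W-O)@np.c_[ex,ey,ez]
m=np.isfinite(W[:,0])&(abs(L[:,2])<.02)&(abs(L[:,0])<.13)&(abs(L[:,1])<.12)&(C[:,0]>C[:,2]+30)
Q=W[m]
for _ in range(4):
    c=Q.mean(0);n=np.linalg.svd(Q-c,full_matrices=False)[2][2];n*=np.sign(n[2]);Q=Q[abs((Q-c)@n)<.003]
print(len(Q),'tilt',np.degrees(np.arccos(n[2])),'yaw',np.degrees(np.arctan2(-n[1],-n[0])),'plane h at O',((c-O)@n)/(n@ez))
l=(Q-O)@np.c_[ex,ey,ez];print(np.percentile(l,[1,50,99],axis=0).round(4))
t=R.inv().apply(W-p); v=(abs(t[:,2]+.0645)<.006)&(abs(t[:,1])<.008)&(t[:,0]>0)&(t[:,0]<.07);print('rib top',np.percentile(t[v],[2,50,98],axis=0).round(4))
print('underside->ramp gap', (p-O)@n/(1) - ((c-O)@n) +.0275)
E
python3 rampchk.py
```

```text
27.4 [0.4573 0.3279 0.1015] [0.7376 0.6525 0.1138 0.1312] [ 0.15 -0.58 -7.06] 0.199 [ 0.021  0.24  -1.008  1.941  0.623  0.993 -1.407]
tcp rel ramp 0.0384134611231568 -0.0014491871556768434 0.040773206621979974 rot [0.00394287 0.20021992 0.02186972]
32078 tilt 19.97775443896881 yaw -6.995465740587661 plane h at O 0.000596471476130105
[[-0.0961 -0.0673 -0.0008]
 [-0.0278  0.0358  0.0006]
 [ 0.0943  0.0805  0.0023]]
rib top [[ 0.0012 -0.0077 -0.0654]
 [ 0.0275  0.0001 -0.0642]
 [ 0.0497  0.0077 -0.0626]]
underside->ramp gap 0.06769168566855618
```

View pics/w7.png

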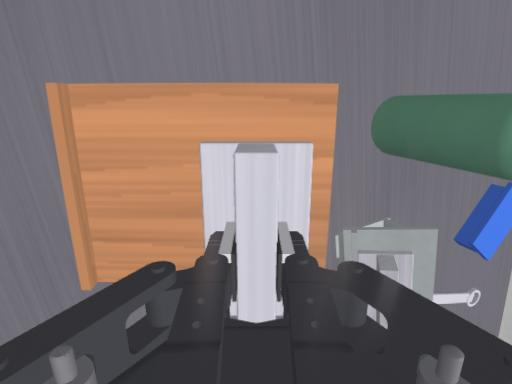

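The board spans columns 55–335 with its stop on the left, and the shoe is over the upper half. The fit gives 20.0° tilt and −7.0° yaw. Descending along the normal.

Emit:
{"name": "move_arm", "arguments": {"deltas": [[0,0,0.012,0,0,0,-1],[0,0,0.014,0,0,0,-1],[0,0,0.014,0,0,0,-1],[0,0,0.012,0,0,0,-1],[0,0,0.008,0,0,0,-1],[0,0,0.004,0,0,0,-1],[0,0,0,0,0,0,-1],[0,0,0,0,0,0,-1]]}}

```text
clock: 28.45
position: [0.4802, 0.3268, 0.0429]
ee_rot: [0.737, 0.652, 0.116, 0.131]
ft_force: [-0.4, -0.6, -6.8]
grip_width: 0.198
```

Emit:
{"name": "move_arm", "arguments": {"deltas": [[0,0,0.001,0,0,0,-1],[0,0,0.001,0,0,0,-1],[0,0,0,0,0,0,-1]]}}

```text
clock: 28.82
position: [0.4808, 0.3263, 0.0405]
ee_rot: [0.738, 0.652, 0.115, 0.131]
ft_force: [0.4, 0.1, -7.7]
grip_width: 0.2
```

Emit:
{"name": "move_arm", "arguments": {"deltas": [[0,0,0.001,0,0,0,-1],[0,0,0,0,0,0,-1]]}}

```text
clock: 29.08
position: [0.4811, 0.3264, 0.0396]
ee_rot: [0.738, 0.652, 0.115, 0.131]
ft_force: [0.1, -0.1, -7.1]
grip_width: 0.198
```

Emit:
{"name": "move_arm", "arguments": {"deltas": [[0,0,0.001,0,0,0,-1],[0,0,0,0,0,0,-1]]}}

```text
clock: 29.32
position: [0.4812, 0.3264, 0.0395]
ee_rot: [0.737, 0.652, 0.115, 0.132]
ft_force: [-8.1, -4.9, 6.8]
grip_width: 0.2
```

```bash
python3 rampchk.py
```

```text
29.325 [0.4812 0.3264 0.0395] [0.7375 0.6523 0.1154 0.1318] [-8.07 -4.9   6.81] 0.2 [-0.047  0.372 -0.926  1.961  0.785  0.919 -1.517]
tcp rel ramp 0.03971141703029153 -1.1073893567928696e-05 -0.025587495291274593 rot [0.17451768 0.10781979 0.00100455]
57554 tilt 20.04231661620081 yaw -7.104028426227373 plane h at O 0.0006318234579728319
[[-0.0961 -0.051  -0.0009]
 [-0.0228  0.0395  0.0006]
 [ 0.0942  0.0807  0.0023]]
rib top [[ 0.0011 -0.0077 -0.0654]
 [ 0.0275  0.0001 -0.0642]
 [ 0.0497  0.0077 -0.0628]]
underside->ramp gap 0.0012513782248085026
```

In contact. Opening just a little, with the fingers still around the rib as a guard, and watching whether it holds.

Emit:
{"name": "move_arm", "arguments": {"deltas": [[0,0,0,0,0,0,-0.4],[0,0,0,0,0,0,-0.4],[0,0,0,0,0,0,-0.4],[0,0,0,0,0,0,-0.4]]}}

```text
clock: 29.88
position: [0.4816, 0.3265, 0.0388]
ee_rot: [0.738, 0.652, 0.116, 0.131]
ft_force: [0.1, -0.5, 0.1]
grip_width: 0.302
```

```bash
python3 rampchk.py | grep -A2 -E "rib|tcp"; cp pics/w7.png pics/w8.png
```

```text
tcp rel ramp 0.03982634483298004 0.00011786634049406297 -0.02638387776154088 rot [ 0.14446814  0.04429443 -0.01285409]
57001 tilt 20.04127552276549 yaw -7.118741314118194 plane h at O 0.0006159436841603203
[[-0.0961 -0.0505 -0.0009]
--
rib top [[ 0.0013 -0.0077 -0.0663]
 [ 0.0275  0.0001 -0.065 ]
 [ 0.0497  0.0077 -0.0635]]
```

View pics/w8.png

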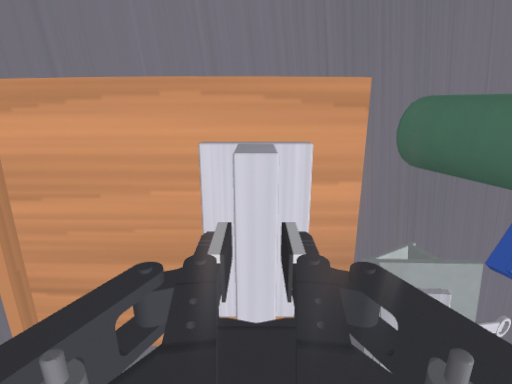

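The rough shoe holds by itself: force is about 0 and the rib is free between the pads (columns 235–277 between pads at 225 and 290). Retreating and going to shoe C.

Emit:
{"name": "move_arm", "arguments": {"deltas": [[0,0,-0.01,0,0,0,-0.3],[0,0,-0.02,0,0,0,-0.2],[0,0,-0.025,0,0,0,-0.1],[0,0,-0.03,0,0,0,0],[0,0,-0.02,0,0,0,0.05]]}}

```text
clock: 30.55
position: [0.445, 0.3316, 0.1391]
ee_rot: [0.737, 0.653, 0.116, 0.131]
ft_force: [-0.1, 0.0, -0.3]
grip_width: 0.525
```

Run:
```python
from plan import *
st()
ex,ey,ez=frame(35,1.5)
C=np.array([.6165,.1724,.0455])
go([(C+ez*.06,35,1.5,10),(C+ez*-.010,35,1.5,5)],.05)
```

```text
30.55 [0.445  0.3316 0.1391] [0.7372 0.6526 0.1162 0.1314] [-0.14  0.04 -0.28] 0.525 [ 0.062  0.164 -1.051  1.917  0.534  1.037 -1.345]
-> [0.582 0.172 0.095] 10
-> [0.622 0.173 0.038] 5
[[-0.014, 0.013, 0.01, -1.5, 0.4, -0.8, 0.05], [-0.015, 0.013, 0.009, -1.5, 0.4, -0.7, 0.05], [-0.014, 0.012, 0.01, -1.4, 0.4, -0.8, 0.05], [-0.015, 0.012, 0.01, -1.5, 0.4, -0.7, 0.05], [-0.015, 0.011, 0.011, -1.5, 0.4, -0.8, 0.05], [-0.016, 0.011, 0.01, -1.5, 0.4, -0.7, 0.05], [-0.015, 0.01, 0.011, -1.4, 0.4, -0.8, 0.05], [-0.016, 0.01, 0.011, -1.5, 0.4, -0.7, 0.05], [-0.016, 0.009, 0.011, -1.5, 0.3, -0.8, 0.05], [-0.016, 0.009, 0.011, -1.5, 0.4, -0.7, 0.05]]
[[-0.0, -0.0, 0.014, 0.0, 0.0, -0.0, 0.05], [-0.0, -0.0, 0.014, 0.0, 0.0, -0.0, 0.05], [-0.0, -0.0, 0.014, 0.0, 0.0, -0.0, 0.05], [-0.0, -0.0, 0.014, 0.0, 0.0, -0.0, 0.05], [-0.0, -0.0, 0.014, 0.0, 0.0, -0.0, 0.05]]
```

Emit:
{"name": "move_arm", "arguments": {"deltas": [[-0.014,0.013,0.01,-1.5,0.4,-0.8,0.05],[-0.015,0.013,0.009,-1.5,0.4,-0.7,0.05],[-0.014,0.012,0.01,-1.4,0.4,-0.8,0.05],[-0.015,0.012,0.01,-1.5,0.4,-0.7,0.05],[-0.015,0.011,0.011,-1.5,0.4,-0.8,0.05],[-0.016,0.011,0.01,-1.5,0.4,-0.7,0.05],[-0.015,0.01,0.011,-1.4,0.4,-0.8,0.05],[-0.016,0.01,0.011,-1.5,0.4,-0.7,0.05],[-0.016,0.009,0.011,-1.5,0.3,-0.8,0.05],[-0.016,0.009,0.011,-1.5,0.4,-0.7,0.05]]}}

```text
clock: 31.8
position: [0.5829, 0.1707, 0.0936]
ee_rot: [0.666, 0.683, 0.215, 0.211]
ft_force: [0.5, -0.8, 0.4]
grip_width: 0.525
```

Emit:
{"name": "move_arm", "arguments": {"deltas": [[0,0,0,0,0,0,0.05],[0,0,0,0,0,0,0.05]]}}

```text
clock: 32.05
position: [0.5824, 0.172, 0.0937]
ee_rot: [0.666, 0.683, 0.215, 0.21]
ft_force: [-0.5, 0.5, -0.5]
grip_width: 0.524
```

Run:
```python
from plan import *
st()
ex,ey,ez=frame(35,1.5)
B=np.array([.6165,.1724,.0455])
im,d,K,di,T=cam('wrist'); save('w9',im); W=cloud(d,K,di,T); L=(W-B)@np.c_[ex,ey,ez]
o=manip.get_obs();e=np.array(o['position'])-B;print('rel',e@ex,e@ey,e@ez, np.degrees((Ro.from_quat(o['ee_rot']).inv()*toolR(35,1.5)).as_rotvec()))
m=(abs(L[...,2]-.038)<.004)&(abs(L[...,0])<.03)&(abs(L[...,1])<.07); q=L[m]; print(m.sum(),np.percentile(q,[3,50,97],axis=0))
go([(B+ez*-.027,35,1.5,6)],.05)
im,d,K,di,T=cam('scene'); save('sc9',cv2.resize(im[90:290,140:440],None,fx=2.6,fy=2.6))
```

```text
32.05 [0.5824 0.172  0.0937] [0.6659 0.6828 0.2149 0.21  ] [-0.46  0.5  -0.49] 0.524 [ 0.313  0.088 -0.864  2.169  0.802  0.495 -1.143]
rel -0.000278438291222562 0.000669401246003395 0.059059358017364595 [-0.01428983  0.04892327 -0.01603589]
3357 [[-0.00939769 -0.04412918  0.03561004]
 [-0.00105093  0.00625484  0.03684664]
 [ 0.00745249  0.04913371  0.03800868]]
-> [0.632 0.172 0.023] 6
[[-0.0, 0.0, 0.014, -0.0, 0.0, -0.0, 0.05], [-0.0, 0.0, 0.015, -0.0, 0.0, -0.0, 0.05], [-0.0, 0.0, 0.014, -0.0, 0.0, -0.0, 0.05], [-0.0, 0.0, 0.014, -0.0, 0.0, -0.0, 0.05], [-0.0, 0.0, 0.015, -0.0, 0.0, -0.0, 0.05], [-0.001, 0.0, 0.014, -0.0, 0.0, -0.0, 0.05]]
```

View pics/w9.png

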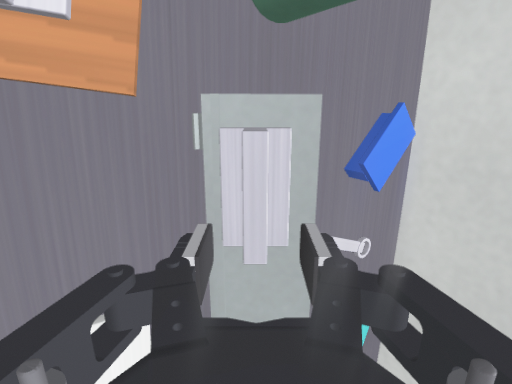

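View pics/sc9.png

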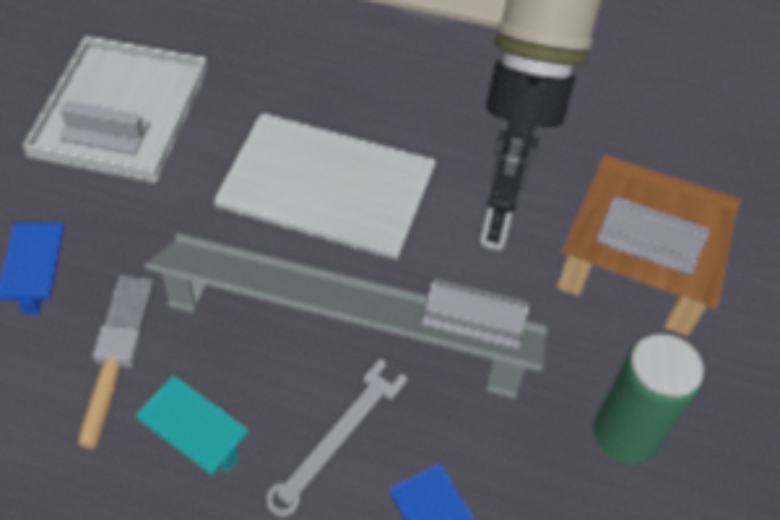

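Shoe A lies in the tray at (103,125), shoe B on the board at (652,235), and C is centred between the fingers. Descending and gripping.

Emit:
{"name": "move_arm", "arguments": {"deltas": [[0,0,0.014,0,0,0,0.05],[0,0,0.015,0,0,0,0.05],[0,0,0.014,0,0,0,0.05],[0,0,0.014,0,0,0,0.05],[0,0,0.015,0,0,0,0.05],[0,0,0.014,0,0,0,0.05],[0,0,0,0,0,0,0.05],[0,0,0,0,0,0,0.05]]}}

```text
clock: 33.15
position: [0.6316, 0.1728, 0.023]
ee_rot: [0.666, 0.683, 0.215, 0.21]
ft_force: [-0.0, 0.4, 0.3]
grip_width: 0.529
```

```bash
cat > relc.py <<'E'
from plan import *
st()
ex,ey,ez=frame(35,1.5)
B=np.array([.6165,.1724,.0455])
o=manip.get_obs();p=np.array(o['position']);e=p-B;print('rel',e@ex,e@ey,e@ez, np.degrees((Ro.from_quat(o['ee_rot']).inv()*toolR(35,1.5)).as_rotvec()))
E
python3 relc.py
```

```text
33.15 [0.6316 0.1728 0.023 ] [0.6659 0.6829 0.2149 0.2099] [-0.02  0.41  0.32] 0.529 [ 0.183  0.336 -0.727  2.111  1.232  0.49  -1.474]
rel -0.0005083977422268604 -1.0679947008386285e-05 -0.027053308324869386 [-0.03097047  0.06049966 -0.03479221]
```

Emit:
{"name": "move_arm", "arguments": {"deltas": [[0,0,0,0,0,0,-1],[0,0,0,0,0,0,-1],[0,0,0,0,0,0,-1]]}}

```text
clock: 33.52
position: [0.6317, 0.1723, 0.0232]
ee_rot: [0.666, 0.683, 0.215, 0.21]
ft_force: [-6.5, -1.0, 6.8]
grip_width: 0.198
```

```bash
python3 relc.py
python3 - <<'E'
from plan import *
p=np.array(manip.get_obs()['position'])
P=np.array([.441,-.05,-.0155])
go([(p+[-.02,0,.10],35,1.5,4),(P+[0,0.,.06],0,-1.5,12),(P+[0,0,.004],0,-1.5,4)],-1)
E
```

```text
33.525 [0.6317 0.1723 0.0232] [0.6659 0.6828 0.2148 0.2104] [-6.51 -0.98  6.83] 0.198 [ 0.183  0.336 -0.726  2.112  1.233  0.49  -1.475]
rel -0.00035912843484167017 -0.0005403344386808543 -0.02695092448279249 [ 0.0024534   0.10775708 -0.03145874]
-> [0.612 0.172 0.123] 4
-> [ 0.441 -0.05   0.045] 12
-> [ 0.441 -0.05  -0.011] 4
[[0.0, 0.01, -0.023, 0.0, 0.0, -0.0, -1], [0.0, 0.01, -0.024, 0.0, 0.1, -0.0, -1], [0.0, 0.011, -0.023, 0.0, -0.0, -0.0, -1], [0.0, 0.01, -0.023, 0.0, 0.0, -0.0, -1], [-0.018, -0.016, -0.003, 2.9, -0.1, 0.2, -1], [-0.018, -0.016, -0.002, 2.9, -0.1, 0.3, -1], [-0.019, -0.016, -0.002, 2.9, -0.0, 0.2, -1], [-0.018, -0.015, -0.0, 3.0, -0.1, 0.3, -1], [-0.018, -0.016, -0.0, 2.9, -0.1, 0.2, -1], [-0.019, -0.016, 0.001, 2.9, -0.1, 0.2, -1]]
[[-0.018, -0.015, 0.002, 2.9, -0.0, 0.3, -1], [-0.019, -0.016, 0.002, 2.9, -0.1, 0.2, -1], [-0.018, -0.015, 0.004, 2.9, -0.1, 0.3, -1], [-0.019, -0.015, 0.004, 3.0, -0.1, 0.2, -1], [-0.019, -0.014, 0.005, 2.9, -0.0, 0.2, -1], [-0.019, -0.014, 0.006, 2.9, -0.1, 0.3, -1], [0.0, -0.0, 0.014, -0.0, -0.0, -0.0, -1], [0.0, -0.0, 0.014, -0.0, -0.0, -0.0, -1], [0.0, -0.0, 0.014, -0.0, -0.0, -0.0, -1], [0.0, -0.0, 0.014, -0.0, -0.0, -0.0, -1]]
```

B holding on the board untouched already settles that it is the rough one, so C goes straight to the tray.

Run:
```python
from plan import *
p=np.array(manip.get_obs()['position'])
c,s=np.cos(np.radians(4)),np.sin(np.radians(4))
Q=np.array([.416-.043*c,-.333-.043*s,-.024])
go([(p+[-.02,0,.10],35,1.5,4),([.44,-.05,.09],0,0,11),(Q+[0,0,.065],0,4,9)],-1)
```

```text
-> [0.612 0.172 0.123] 4
-> [ 0.44 -0.05  0.09] 11
-> [ 0.373 -0.336  0.041] 9
[[0.0, 0.01, -0.023, 0.0, 0.0, -0.0, -1], [0.0, 0.01, -0.024, 0.0, 0.1, -0.0, -1], [0.0, 0.011, -0.023, 0.0, -0.0, -0.0, -1], [0.0, 0.01, -0.023, 0.0, 0.0, -0.0, -1], [-0.02, -0.015, -0.007, 3.2, -0.0, 0.1, -1], [-0.02, -0.015, -0.006, 3.2, -0.1, 0.2, -1], [-0.019, -0.016, -0.005, 3.1, -0.0, 0.1, -1], [-0.02, -0.015, -0.004, 3.2, -0.1, 0.1, -1], [-0.02, -0.016, -0.003, 3.2, -0.0, 0.1, -1], [-0.02, -0.016, -0.003, 3.2, -0.0, 0.2, -1]]
[[-0.02, -0.016, -0.001, 3.2, -0.1, 0.1, -1], [-0.02, -0.016, -0.001, 3.2, -0.0, 0.1, -1], [-0.02, -0.016, 0.0, 3.1, -0.1, 0.2, -1], [-0.02, -0.016, 0.002, 3.2, -0.0, 0.1, -1], [-0.02, -0.016, 0.002, 3.2, -0.1, 0.1, -1], [-0.032, -0.007, 0.005, -0.0, 0.0, -0.4, -1], [-0.032, -0.008, 0.006, -0.0, 0.0, -0.5, -1], [-0.031, -0.008, 0.005, -0.0, 0.0, -0.4, -1], [-0.032, -0.008, 0.006, -0.0, 0.0, -0.5, -1], [-0.031, -0.009, 0.005, -0.0, 0.0, -0.4, -1]]
[[-0.032, -0.008, 0.006, -0.0, 0.0, -0.5, -1], [-0.031, -0.009, 0.005, -0.0, 0.0, -0.4, -1], [-0.032, -0.01, 0.006, -0.0, 0.0, -0.4, -1], [-0.031, -0.009, 0.005, -0.0, 0.0, -0.5, -1]]
```

Emit:
{"name": "move_arm", "arguments": {"deltas": [[0,0.01,-0.023,0,0,0,-1],[0,0.01,-0.024,0,0.1,0,-1],[0,0.011,-0.023,0,0,0,-1],[0,0.01,-0.023,0,0,0,-1],[-0.02,-0.015,-0.007,3.2,0,0.1,-1],[-0.02,-0.015,-0.006,3.2,-0.1,0.2,-1],[-0.019,-0.016,-0.005,3.1,0,0.1,-1],[-0.02,-0.015,-0.004,3.2,-0.1,0.1,-1],[-0.02,-0.016,-0.003,3.2,0,0.1,-1],[-0.02,-0.016,-0.003,3.2,0,0.2,-1]]}}

```text
clock: 34.78
position: [0.5165, 0.05, 0.1036]
ee_rot: [0.697, 0.704, 0.098, 0.094]
ft_force: [-1.0, -0.2, -6.9]
grip_width: 0.201
```

Emit:
{"name": "move_arm", "arguments": {"deltas": [[-0.02,-0.016,-0.001,3.2,-0.1,0.1,-1],[-0.02,-0.016,-0.001,3.2,0,0.1,-1],[-0.02,-0.016,0,3.1,-0.1,0.2,-1],[-0.02,-0.016,0.002,3.2,0,0.1,-1],[-0.02,-0.016,0.002,3.2,-0.1,0.1,-1],[-0.032,-0.007,0.005,0,0,-0.4,-1],[-0.032,-0.008,0.006,0,0,-0.5,-1],[-0.031,-0.008,0.005,0,0,-0.4,-1],[-0.032,-0.008,0.006,0,0,-0.5,-1],[-0.031,-0.009,0.005,0,0,-0.4,-1]]}}

```text
clock: 36.02
position: [0.4016, -0.209, 0.0616]
ee_rot: [0.693, 0.721, -0.001, -0.001]
ft_force: [-0.1, -0.9, -6.3]
grip_width: 0.198
```

Emit:
{"name": "move_arm", "arguments": {"deltas": [[-0.032,-0.008,0.006,0,0,-0.5,-1],[-0.031,-0.009,0.005,0,0,-0.4,-1],[-0.032,-0.01,0.006,0,0,-0.4,-1],[-0.031,-0.009,0.005,0,0,-0.5,-1],[0,0,0,0,0,0,-1],[0,0,0,0,0,0,-1]]}}

```text
clock: 36.78
position: [0.3729, -0.335, 0.0399]
ee_rot: [0.682, 0.732, -0.0, -0.001]
ft_force: [0.3, 0.4, -6.1]
grip_width: 0.202
```

Run:
```python
from plan import *
st()
o=manip.get_obs();p=np.array(o['position']);print(np.degrees((Ro.from_quat(o['ee_rot']).inv()*toolR(0,4)).as_rotvec()))
c,s=np.cos(np.radians(4)),np.sin(np.radians(4))
print(p-np.array([.416-.043*c,-.333-.043*s,-.024]))
im,d,K,di,T=cam('wrist'); save('w10',im)
W=cloud(d,K,di,T)
m=(abs(W[...,2]-.042)<.005)&(W[...,0]>.42)&(W[...,0]<.5)&(W[...,1]<-.27)&(W[...,1]>-.4)
if m.sum(): print('A rib',m.sum(),np.percentile(W[m],[2,50,98],axis=0).round(4))
```

```text
36.775 [ 0.3729 -0.335   0.0399] [ 6.818e-01  7.315e-01 -2.000e-04 -9.000e-04] [ 0.3   0.45 -6.08] 0.202 [ 1.079  0.252 -0.485  1.933  0.14   0.991  0.6  ]
[-0.08360354 -0.05911676  0.02468381]
[-0.00025107  0.00098817  0.06391732]
A rib 3880 [[ 0.4475 -0.3693  0.0379]
 [ 0.4574 -0.3219  0.0411]
 [ 0.4681 -0.2832  0.0424]]
```

View pics/w10.png

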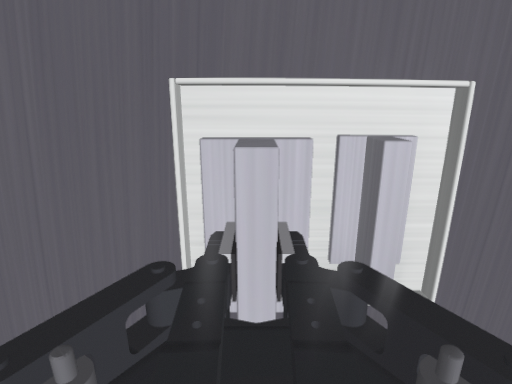

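C hangs over the free half of the tray (sole columns 202–312, left wall about 185), with A at 335–415. Lowering.

Emit:
{"name": "move_arm", "arguments": {"deltas": [[0,0,0.013,0,0,0,-1],[0,0,0.014,0,0,0,-1],[0,0,0.013,0,0,0,-1],[0,0,0.01,0,0,0,-1],[0,0,0.006,0,0,0,-1],[0,0,0.003,0,0,0,-1],[0,0,0.002,0,0,0,-1],[0,0,0,0,0,0,-1]]}}

```text
clock: 37.83
position: [0.3732, -0.3362, -0.0205]
ee_rot: [0.682, 0.731, -0.0, -0.0]
ft_force: [-0.1, -0.1, -7.1]
grip_width: 0.196
```

Emit:
{"name": "move_arm", "arguments": {"deltas": [[0,0,0.001,0,0,0,-1],[0,0,0,0,0,0,-1]]}}

```text
clock: 38.08
position: [0.3731, -0.3361, -0.0215]
ee_rot: [0.682, 0.731, -0.0, -0.0]
ft_force: [-1.4, 0.1, -5.8]
grip_width: 0.203
```

Emit:
{"name": "move_arm", "arguments": {"deltas": [[0,0,0.001,0,0,0,-1],[0,0,0,0,0,0,-1]]}}

```text
clock: 38.33
position: [0.3731, -0.336, -0.0227]
ee_rot: [0.682, 0.731, -0.0, -0.0]
ft_force: [0.4, 0.0, -6.4]
grip_width: 0.197
```

Emit:
{"name": "move_arm", "arguments": {"deltas": [[0,0,0.001,0,0,0,-1],[0,0,0,0,0,0,-1]]}}

```text
clock: 38.58
position: [0.3736, -0.3365, -0.0228]
ee_rot: [0.682, 0.731, -0.001, 0.0]
ft_force: [-1.7, 1.3, 4.5]
grip_width: 0.195
```

Emit:
{"name": "move_arm", "arguments": {"deltas": [[0,0,0.0005,0,0,0,-1],[0,0,0,0,0,0,-1]]}}

```text
clock: 38.83
position: [0.3738, -0.3366, -0.0228]
ee_rot: [0.682, 0.731, -0.001, 0.001]
ft_force: [-4.5, 2.7, 11.2]
grip_width: 0.201
```

In contact. Releasing it, with a short push in the tray as a cross-check of C's drag.

Emit:
{"name": "move_arm", "arguments": {"deltas": [[0,0,-0.001,0,0,0,-0.4],[0,0,0,0,0,0,-0.4],[0,0,0,0,0,0,-0.4]]}}

```text
clock: 39.2
position: [0.3732, -0.3362, -0.0231]
ee_rot: [0.682, 0.731, -0.0, -0.0]
ft_force: [-1.0, 0.5, 0.2]
grip_width: 0.296
```

Emit:
{"name": "move_arm", "arguments": {"deltas": [[0,-0.003,0,0,0,0,-0.4],[0,-0.003,0,0,0,0,-0.4],[0,-0.003,0,0,0,0,-0.4]]}}

```text
clock: 39.58
position: [0.364, -0.3367, -0.0231]
ee_rot: [0.682, 0.731, -0.0, -0.0]
ft_force: [1.0, 0.3, -0.3]
grip_width: 0.301
```

Emit:
{"name": "move_arm", "arguments": {"deltas": [[0,0.003,0,0,0,0,-0.4],[0,0.003,0,0,0,0,-0.4],[0,0.003,0,0,0,0,-0.4],[0,0.003,0,0,0,0,-0.4]]}}

```text
clock: 40.08
position: [0.3759, -0.3359, -0.0232]
ee_rot: [0.682, 0.731, -0.001, -0.0]
ft_force: [-2.8, -0.4, 1.7]
grip_width: 0.301
```

Emit:
{"name": "move_arm", "arguments": {"deltas": [[0,-0.004,0,0,0,0,-0.4],[0,0,0,0,0,0,-0.3],[0,0,-0.015,0,0,0,-0.3],[0,0,-0.025,0,0,0,-0.2],[0,0,-0.03,0,0,0,-0.2],[0,0,-0.04,0,0,0,-0.2],[0,0,-0.04,0,0,0,-0.2],[0,0,0,0,0,0,-0.2],[0,0,0,0,0,0,-0.2]]}}

```text
clock: 41.2
position: [0.372, -0.3359, 0.127]
ee_rot: [0.682, 0.731, -0.001, -0.0]
ft_force: [-0.8, 0.3, -0.4]
grip_width: 0.4
```

Run:
```python
from plan import *
st()
for n,(a,b,c,e) in {'scene':(90,290,140,440),'side':(140,384,120,420)}.items():
    im,d,K,di,T=cam(n); save('f_'+n,cv2.resize(im[a:b,c:e],None,fx=2.4,fy=2.4)); W=cloud(d,K,di,T)
    for nm,pt,pi,ya in [('A',[.459,-.330,.004],0,4),('C',[.373,-.336,.004],0,4),('B',None,20,-7)]:
        ex,ey,ez=frame(pi,ya); O=np.array([.4355,.332,.05]) if pt is None else np.array(pt)
        L=((W-O)@np.c_[ex,ey,ez]).reshape(-1,3); xc=.04 if pt is None else 0
        m=(abs(L[:,2]-.038)<.006)&(abs(L[:,0]-xc)<.025)&(abs(L[:,1])<.07);q=L[m]
        if len(q)>10:
            A=np.c_[q[:,:2]-q[:,:2].mean(0),np.ones(len(q))];f=np.linalg.lstsq(A,q[:,2],rcond=None)[0]
            print(n,nm,m.sum(),np.percentile(q,[3,50,97],axis=0).round(4).tolist(),'tilt deg',np.degrees(f[:2]).round(2))
```

```text
41.2 [ 0.372  -0.3359  0.127 ] [ 6.819e-01  7.314e-01 -5.000e-04 -1.000e-04] [-0.82  0.26 -0.41] 0.4 [ 1.106  0.147 -0.498  1.847  0.077  1.167  0.652]
scene A 166 [[-0.0076, -0.049, 0.0329], [0.0033, -0.0042, 0.0378], [0.0115, 0.0436, 0.0414]] tilt deg [-4.14  0.16]
scene C 151 [[-0.0074, -0.0466, 0.0329], [0.004, 0.0014, 0.0373], [0.0119, 0.0475, 0.0412]] tilt deg [-2.88 -0.41]
scene B 214 [[0.032, -0.0497, 0.0325], [0.0459, -0.0026, 0.0384], [0.0517, 0.0445, 0.0404]] tilt deg [-9.8  -0.06]
side A 136 [[-0.0105, -0.0483, 0.0329], [-0.0024, 0.0032, 0.0386], [0.0076, 0.0488, 0.0406]] tilt deg [ 4.64 -0.87]
side C 140 [[-0.0099, -0.0458, 0.0345], [-0.0015, 0.0074, 0.0385], [0.008, 0.0517, 0.0411]] tilt deg [ 3.43 -0.87]
side B 445 [[0.0307, -0.0471, 0.0359], [0.0392, 0.0026, 0.0399], [0.048, 0.0471, 0.0425]] tilt deg [ 2.75 -0.08]
```

View pics/f_scene.png

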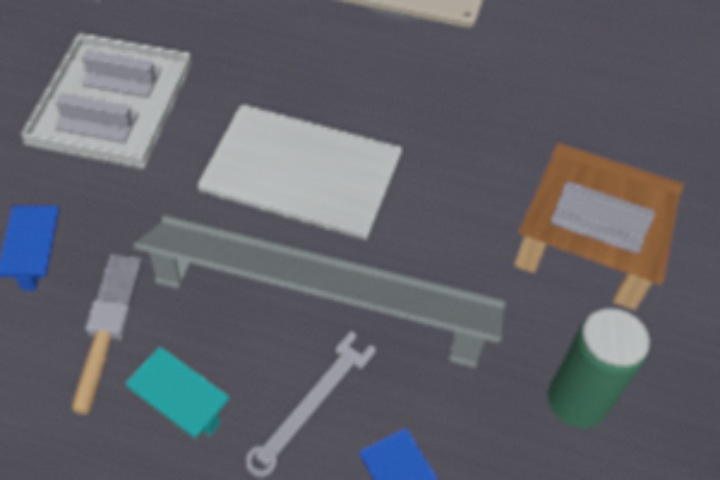

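View pics/f_side.png

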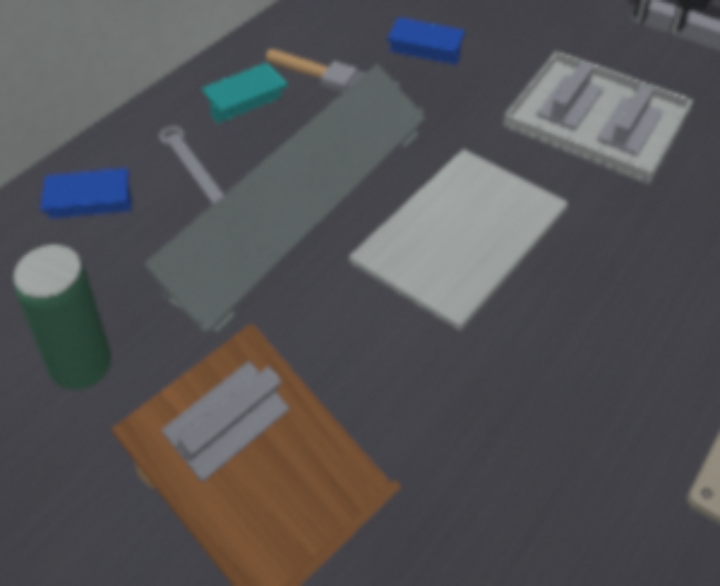

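Both views show two shoes flat side by side in the tray and one on the upper half of the board. The bystanders are where they were, and the gripper is clear. The across-rib tilt fits are edge-contaminated (opposite signs in the two views), while the rib-top heights match flat seating. Handing in.

```bash
python3 -c "
from workcell import manip
print(manip.hand_in())"
```

```text
the job is handed in; nothing more can be done
None
```

I put the rough shoe on the upper half of the board and the two ground ones side by side in the tray, then handed in at 41 s of 72 s; no verdict was reported.

- **Which shoe is rough:** Pushed by one finger under their own weight, shoe A (right seat) dragged about 1.9 N on the plate and B (middle seat) about 4.2 N. B also held on the board once released, so it is the rough one. C (left seat) was not slid on the plate; it got only a short push in the tray, at 1.0 and 2.8 N.
- **Final positions:** B's centre is about 40 mm above the board's middle. A and C stand about 43 mm either side of the tray's middle, with their rib tops within 1 mm of the height expected when lying flat. The wrench, brush and can look unmoved in both views.

Checks that failed or disagreed:
- **Fingertips:** All three cameras put them 41 mm behind the reported TCP, so the first grip closed on nothing. I corrected for this afterwards.
- **Regrasp:** A speed-limited row left my first grip on B off centre, so I let go and gripped it again.
- **Ground drag:** A and C dragged more than the stated 0.75 N, though clearly less than B.
- **Tilt from depth:** The fits across the narrow ribs gave opposite signs in the two views, so I did not use them. Flatness rests on the rib heights, the pictures and the level lowering.

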